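Crate the empties

ROBOT

A 6-joint arm with a two-finger parallel gripper is mounted at the origin on the work surface. World frame = base frame: x ahead of the robot, y to its left, z up, the work surface at z = 0. Lengths are in m, angles in rad, forces in N, time in s.
With the tool pointing down it reaches from about 0.25 to 0.85 m from the base axis. Payload 12.5 kg.
Tool frame: the origin (TCP) lies at the very end of the fingers, on their centre line; the grasp point (between the pads) lies tcp_to_grasp behind it (tcp_to_grasp is the distance from the TCP to the grasp point, in m); z points along the fingers, y is the direction in which the jaws open and shut (so a half turn about z gives the same grasp; the last joint's range is limited). The gripper opens to 93 mm and grips with 3 to 60 N. Pads are 15 mm wide; open, the fingers measure 128 mm over their backs; the gripper's body (75 mm by 188 mm) begins 65 mm behind the grasp point.
Start: joints at [1.074, 0.351, 1.652, -0, 1.139, -0.085], TCP at [0.22, 0.504, 0.219] pointing down, gripper open.
Joint ranges: [-2.75, 2.75], [-0.79, 2.1], [0.01, 2.65], [-1.57, 4.71], [0.07, 3.14], [-2.87, 2.87]. Speed limits (rad/s): [2.22, 2.22, 2.79, 3.14, 3.14, 3.14].

INTERFACE

Orientations are given as [roll, pitch, yaw] about the fixed x, y, z axes, in that order (R = Rz(yaw) Ry(pitch) Rx(roll)).
In Python, from cell import observe, read_camera, job_done, tcp_to_grasp gives the robot as it stands.
- The arm moves only by the tool step_arm, never from a script. Its argument "series" is a list that holds one entry, the list of rows, each a list of 7 numbers: the shift along the tool's x, y, z in m, then the turn, a rotation vector about the tool's x, y, z in degrees, then the closure in counts, from 0 (fully open) to 255 (shut). A call has 1 to 5 rows; each row shifts and turns the pose as measured when the row begins, along the tool's axes as they then stand; what a row does not reach is not made up. A row lasts 1/10 s, in which the tool goes at most 50 mm and 8.59 degrees, less where a joint would pass 70% of its speed; a pose out of reach is approached as far as the arm can. A call is refused whole if a number of a shift passes 0.05 or a number of a turn 8.59, either way. A call with a gripper value outside its range is refused whole. The fingers move at their own pace and stop on an object; "newtons" is the grip in N (left out, the last holds). Time passes only in rows, so rows that do not move let the fingers close. It gives the time, the measured TCP pose, the force and the opening at its end, in the units of the state.
- observe(): the state, without advancing time (a new reading comes with each control period).
- read_camera(name): name is "scene" or "top"; returns a dict with "frame" (420x560x3 uint8, blue, green, red), "K" (3x3 intrinsics, pixels), "dist_coeffs" ([k1, k2, p1, p2, k3] as OpenCV has them; the pictures are not rectified), "rvec" (rotation vector, rad) and "tvec" (3), from world to camera coordinates, as OpenCV has them. Camera axes: x right, y down, z forward; pixel columns grow to the right and rows downward; lengths in m; the calibration is good to about 2 mm. A picture is of the moment at which its call begins. There is no depth.
- job_done(): hands the job in, once; it reports no verdict.
The state is a dict: "time_s": time; "joint_pos": joint angles; "joint_velocities": joint speeds; "joint_torque": joint torques, N m; "position": TCP position; "eef_rot": TCP orientation; "contact_force": force on the tool from outside, world axes, zero at the start; "ft_torque": the same for the moment, N m; "width": finger opening in m.
Only numpy, scipy, OpenCV 4.12 (cv2) and the standard library are available. Lean on these libraries where they do the work, as an engineer would, in place of code of your own. Each camera call takes 0.05 s, during which the arm holds its last target.

TASK

Clear the bar: stand all the empty, uncapped bottles from the counter upright in the free cells of the red crate, one to a cell, with the empties that are already in it. A full bottle with a yellow cap was put in that crate by mistake; move it upright onto the black serving tray, since the empties need every cell. The bottle with the paper cup over it is still somebody's, so leave it where it is, and do not drop or knock over any bottle.

Things in the scene. Friction and masses are not known exactly. Their poses are not given: they have to be found in the camera images.
- empty_1: Empty bottle standing on the counter, open mouth, no cap, 190 g. Pale green glass, cream and red label, 54 mm diameter, 170 mm high; straight to 82 mm, shoulder to 116 mm, above it a straight round neck of 26 mm diameter to the top (grip it there, from above). Origin: centre of its underside; z up along the bottle.
- empty_2: Empty bottle standing on the counter, open mouth, no cap, 190 g. Pale green glass, cream and red label, 54 mm diameter, 170 mm high; straight to 82 mm, shoulder to 116 mm, above it a straight round neck of 26 mm diameter to the top (grip it there, from above). Origin: centre of its underside; z up along the bottle.
- empty_3: Empty bottle standing on the counter, open mouth, no cap, 190 g. Pale green glass, cream and red label, 54 mm diameter, 170 mm high; straight to 82 mm, shoulder to 116 mm, above it a straight round neck of 26 mm diameter to the top (grip it there, from above). Origin: centre of its underside; z up along the bottle.
- empty_4: Empty bottle standing on the counter, open mouth, no cap, 190 g. Pale green glass, cream and red label, 54 mm diameter, 170 mm high; straight to 82 mm, shoulder to 116 mm, above it a straight round neck of 26 mm diameter to the top (grip it there, from above). Origin: centre of its underside; z up along the bottle.
- crated_1: Empty bottle, open, no cap, already standing in a cell of the crate at the start. Pale green glass, cream and red label, 54 mm diameter, 170 mm high; straight to 82 mm, shoulder to 116 mm, above it a straight round neck of 26 mm diameter to the top (grip it there, from above). Origin: centre of its underside; z up along the bottle.
- crated_2: Empty bottle, open, no cap, already standing in a cell of the crate at the start. Pale green glass, cream and red label, 54 mm diameter, 170 mm high; straight to 82 mm, shoulder to 116 mm, above it a straight round neck of 26 mm diameter to the top (grip it there, from above). Origin: centre of its underside; z up along the bottle.
- full_bottle: Unopened full bottle, 400 g, standing by mistake in a cell of the crate: amber-looking drink inside, yellow screw cap 29 mm wide from 157 to 173 mm up. Otherwise: Pale green glass, cream and red label, 54 mm diameter, 170 mm high; straight to 82 mm, shoulder to 116 mm, above it a straight round neck of 26 mm diameter to the top (grip it there, from above). Origin: centre of its underside; z up along the bottle.
- cup_bottle: Bottle in use, standing on the counter under an upturned white paper cup (74 mm wide at its rim, 94 mm up; 53 mm at its top, 174 mm up). Below it: 54 mm diameter. Origin: centre of the bottle's underside; z up.
- crate: Low red plastic bottle crate, does not move: 234 mm (its x) by 158 mm (its y), 95 mm high, open top. Origin: centre of its underside. Six square cells, centres at x = -76, 0, 76 and y = -38, 38 mm in its frame, each about 71 mm clear; floor 5 mm above the underside, dividers 76 mm high, rim 9 mm thick. At the start three cells are taken and three free.
- tray: Empty black serving tray, flat on the counter, does not move: 250 mm (its x) by 170 mm (its y), floor 6 mm thick, rim 18 mm high and 6 mm thick, steel handles at the two short ends. Origin: centre of its underside.

How it is judged:
At the end, for the whole second after the job is handed in: Six empties upright (0.1 rad) on the crate floor, one per cell; full bottle upright on the tray floor, axis within 95 mm (tray x) and 55 mm (tray y) of its centre; cup bottle upright within 20 mm of its start; all bottles released, at rest (under 0.02 m/s) (x of empty_1 in the frame of crate between -0.116 and 0.116 m and y of empty_1 in the frame of crate between -0.078 and 0.078 m and z of empty_1 in the frame of crate between 0 and 0.012 m and angle between each of empty_1, empty_2, empty_3, empty_4, crated_1, crated_2, full_bottle, cup_bottle's own z axis and vertical below 0.1 rad and linear speed of each of empty_1, empty_2, empty_3, empty_4, crated_1, crated_2, full_bottle, cup_bottle below 0.02 m/s and x of empty_2 in the frame of crate between -0.116 and 0.116 m and y of empty_2 in the frame of crate between -0.078 and 0.078 m and z of empty_2 in the frame of crate between 0 and 0.012 m and x of empty_3 in the frame of crate between -0.116 and 0.116 m and y of empty_3 in the frame of crate between -0.078 and 0.078 m and z of empty_3 in the frame of crate between 0 and 0.012 m and x of empty_4 in the frame of crate between -0.116 and 0.116 m and y of empty_4 in the frame of crate between -0.078 and 0.078 m and z of empty_4 in the frame of crate between 0 and 0.012 m and x of crated_1 in the frame of crate between -0.116 and 0.116 m and y of crated_1 in the frame of crate between -0.078 and 0.078 m and z of crated_1 in the frame of crate between 0 and 0.012 m and x of crated_2 in the frame of crate between -0.116 and 0.116 m and y of crated_2 in the frame of crate between -0.078 and 0.078 m and z of crated_2 in the frame of crate between 0 and 0.012 m and x of full_bottle in the frame of tray between -0.095 and 0.095 m and y of full_bottle in the frame of tray between -0.055 and 0.055 m and z of full_bottle in the frame of tray between 0 and 0.014 m and distance of cup_bottle from where it was at the start of the episode below 0.02 m); the robot touches nothing.
It fails at once if a bottle is knocked over (tilted more than 35 degrees) (angle between any of empty_1, empty_2, empty_3, empty_4, crated_1, crated_2, full_bottle, cup_bottle's own z axis and vertical above 0.6 rad).
It fails at once if a bottle is dropped or thrown: it moves faster than 0.6 m/s (a free fall of about 18 mm) while the fingers do not hold it ((linear speed of empty_1 above 0.6 m/s and contact force between empty_1 and the fingers below 0.05 N) or (linear speed of empty_2 above 0.6 m/s and contact force between empty_2 and the fingers below 0.05 N) or (linear speed of empty_3 above 0.6 m/s and contact force between empty_3 and the fingers below 0.05 N) or (linear speed of empty_4 above 0.6 m/s and contact force between empty_4 and the fingers below 0.05 N) or (linear speed of crated_1 above 0.6 m/s and contact force between crated_1 and the fingers below 0.05 N) or (linear speed of crated_2 above 0.6 m/s and contact force between crated_2 and the fingers below 0.05 N) or (linear speed of full_bottle above 0.6 m/s and contact force between full_bottle and the fingers below 0.05 N) or (linear speed of cup_bottle above 0.6 m/s and contact force between cup_bottle and the fingers below 0.05 N)).
It fails at once if the bottle with the paper cup is moved by more than 30 mm (distance of cup_bottle from where it was at the start of the episode above 0.03 m).
It also fails if it takes over 125 s, if anything falls off the work surface, if the arm or the gripper's body presses on something with over 40 N, if the wrist force passes 120 N, or if a joint passes its speed limit or range.

## Working session

There is one attempt and no reset: what is moved stays moved. The work goes in short steps, Python scripts to look and compute and a tool call to move; the robot and the scene stay as the last step left them, time stands still between calls to the robot, and variables do not carry over. Pictures are saved under pics/ and viewed, and the job is handed in when it is done.

Besides the shell and the picture viewer there is one more tool, called as a command line: name --argument value ..., lists and objects as JSON in quotes. step_arm: Moves the arm, as the interface text tells. Its arguments: {"type":"object","properties":{"series":{"type":"array","items":{"type":"array","items":{"type":"array","items":{"type":"number"}}}},"newtons":{"type":"number"}},"required":["series"]}

```bash
mkdir -p pics; ls; python3 - <<'E'
from cell import observe, read_camera, tcp_to_grasp
import cv2
print(tcp_to_grasp, observe())
for n in("scene","top"):
    c=read_camera(n); cv2.imwrite(f"pics/{n}0.png",c["frame"]); print(n,c["K"],c["dist_coeffs"],c["rvec"],c["tvec"])
E
```

```text
pics
0.0188 {'time_s': 0.0, 'joint_pos': array([ 1.07440520e+00,  3.51253517e-01,  1.65240114e+00, -3.08635915e-06,
        1.13912748e+00, -8.46108377e-02]), 'joint_velocities': array([-0.00069378,  0.00121533, -0.00044362,  0.00116398, -0.00067632,
        0.00219434]), 'joint_torque': array([ 3.09574025e-04, -4.97325647e+01, -2.85253751e+01,  6.99183927e-02,
        2.57379102e-02, -9.53944277e-05]), 'position': array([0.21995187, 0.50373073, 0.2181007 ]), 'eef_rot': array([-3.14040719e+00, -9.77309885e-05,  2.72981360e+00]), 'contact_force': array([ 0.47468041, -0.63769427, -0.23417922]), 'ft_torque': array([ 0.05564193,  0.00427619, -0.00499756]), 'width': 0.09313976967509227}
scene [[507.67766713   0.         270.72592273]
 [  0.         507.67766713 204.73033475]
 [  0.           0.           1.        ]] [0.0005474 0.        0.        0.        0.       ] [ 1.58540267  1.71958724 -0.92566909] [ 0.05080794 -0.2816103   1.76827475]
top [[463.52926582   0.         276.7837755 ]
 [  0.         463.52926582 211.56705013]
 [  0.           0.           1.        ]] [-0.02977156  0.          0.          0.          0.        ] [ 2.20886236 -2.15056024  0.09982062] [-0.04099777  0.55298104  1.0866294 ]
```

View pics/scene0.png

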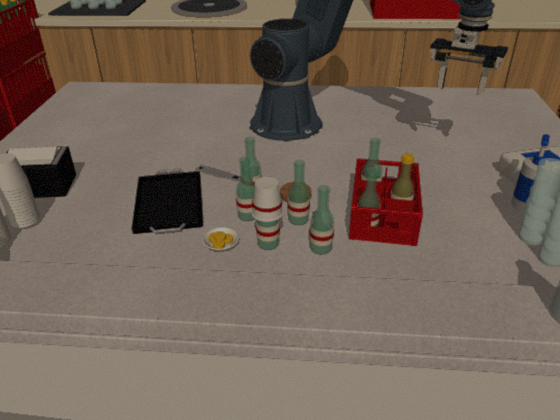

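View pics/top0.png

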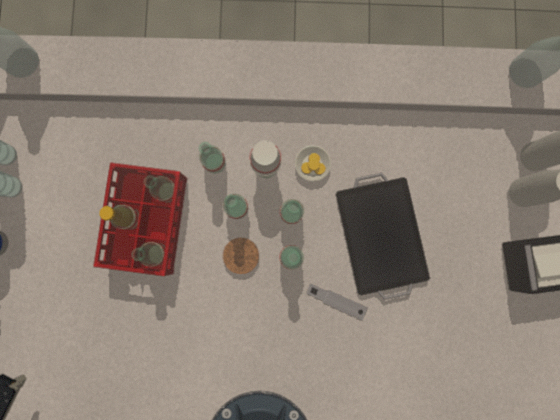

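The scene view shows four open bottles at (250,160), (247,195), (298,195) and (321,225), with the cup bottle at (267,210). The crate holds two empties and the yellow-capped bottle at (403,180). In the top view the crate is at (140,218), the tray at (383,236) and the cup at (265,155). I'll zoom in on the top view.

```bash
python3 - <<'E'
import cv2
f=cv2.imread("pics/top0.png")
cv2.imwrite("pics/z1.png",cv2.resize(f[130:290,185:345],(800,600) and (600,600),interpolation=cv2.INTER_CUBIC))
cv2.imwrite("pics/z2.png",cv2.resize(f[150:290,80:220],(600,600),interpolation=cv2.INTER_CUBIC))
E
```

```text
(no output)
```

View pics/z1.png

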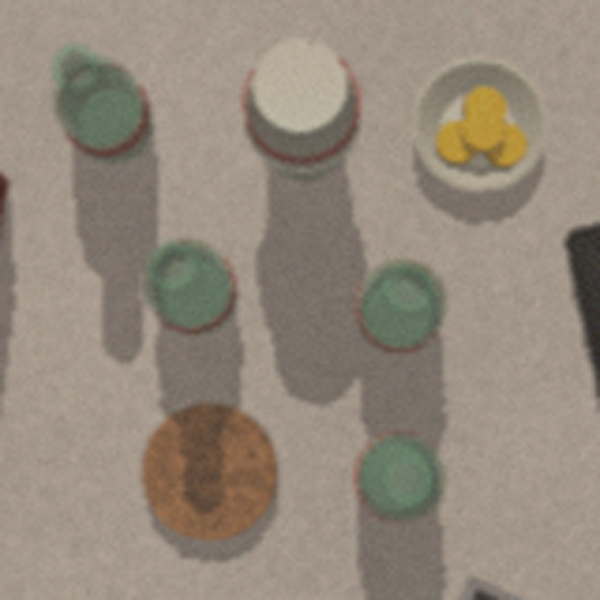

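View pics/z2.png

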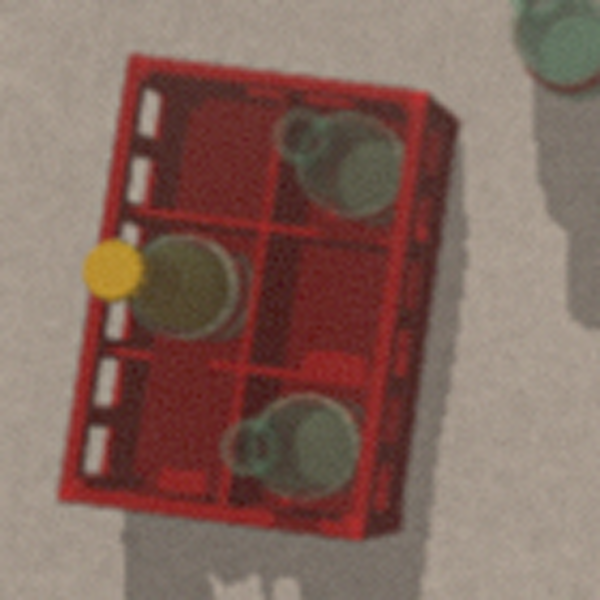

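```bash
python3 - <<'E'
import cv2
f=cv2.imread("pics/scene0.png")
cv2.imwrite("pics/z3.png",cv2.resize(f[125:265,220:345],(714,800)[0:1]+(800,) and (536,600),interpolation=cv2.INTER_CUBIC))
cv2.imwrite("pics/z4.png",cv2.resize(f[130:250,340:430],(450,600),interpolation=cv2.INTER_CUBIC))
E
```

```text
(no output)
```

View pics/z3.png

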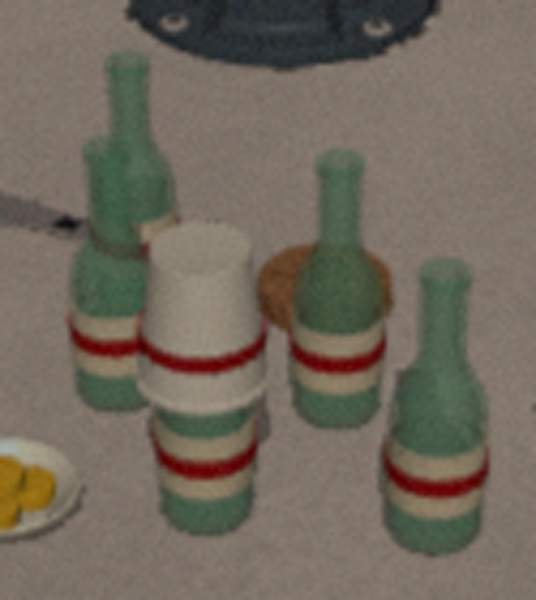

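View pics/z4.png

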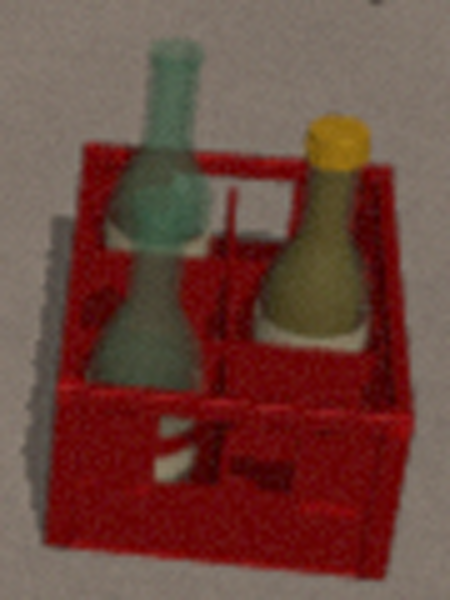

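```bash
cat > h.py <<'E'
import cv2,numpy as np,json
from scipy.optimize import least_squares
def pj(c,P):
    return cv2.projectPoints(np.float64(P).reshape(-1,3),c["rvec"],c["tvec"],c["K"],c["dist_coeffs"])[0].reshape(-1,2)
def ray(c,uv,z):
    R=cv2.Rodrigues(c["rvec"])[0]; p=cv2.undistortPoints(np.float64(uv).reshape(-1,1,2),c["K"],c["dist_coeffs"]).reshape(2)
    C=-R.T@np.ravel(c["tvec"]); d=R.T@np.array([p[0],p[1],1]); return (C+d*(z-C[2])/d[2])[:2]
PROF=[(0,.027),(.082,.027),(.116,.013),(.17,.013)]
def draw(c,img,s,off,xy,z0=0,col=(255,255,0),prof=PROF):
    t=np.linspace(0,2*np.pi,40)
    for z,r in prof:
        p=pj(c,np.c_[xy[0]+r*np.cos(t),xy[1]+r*np.sin(t),0*t+z+z0])
        cv2.polylines(img,[np.int32(((p-off)*s))],True,col,1)
E
cat > fit.py <<'E'
from h import *
from cell import read_camera
S=read_camera("scene");T=read_camera("top")
z3=lambda x,y:(x/4.288+220,y/4.2857+125)
z4=lambda x,y:(x/5+340,y/5+130)
z1=lambda x,y:(x/3.75+185,y/3.75+130)
z2=lambda x,y:(x/4.286+80,y/4.286+150)
D={"eA":(z3(127,57),z1(405,478),.17),"eB":(z3(97,143),z1(408,290),.17),"eC":(z3(340,155),z1(180,270),.17),"eD":(z3(445,265),z1(75,68),.17),
"cup":(z3(202,238),z1(300,85),.174),"c1":(z4(176,47),z2(247,447),.175),"c2":(z4(157,243),z2(300,133),.175),"full":(z4(338,122),z2(113,270),.178)}
out={}
for k,(s,t,z) in D.items():
    a,b=ray(S,s,z),ray(T,t,z); print(k,a.round(4),b.round(4)); out[k]=((a+b)/2).tolist()
def rect(px,z,hx,hy,p0):
    m=np.array([[-hx,-hy],[-hx,hy],[hx,hy],[hx,-hy]])
    W=np.array([ray(T,p,z) for p in px])
    def tr(p):
        c,s=np.cos(p[2]),np.sin(p[2]); return m@np.array([[c,s],[-s,c]])+p[:2]
    best=None
    for r in range(4):
        o=least_squares(lambda p:(tr(p)-np.roll(W,r,0)).ravel(),[*W.mean(0),p0])
        if best is None or o.cost<best.cost: best=o
    print(best.x,(2*best.cost/4)**.5); return best.x.tolist()
cp=[z2(133,57),z2(430,93),z2(365,540),z2(60,498)]
out["crate"]=rect(cp[::-1],.095,.117,.079,0)
tp=[(337,193),(404,179),(428,277),(359,293)]
out["tray"]=rect(tp[::-1],.018,.125,.085,0)
for n in("crate","tray"):out[n][2]=(out[n][2]+np.pi/2)%np.pi-np.pi/2
json.dump(out,open("est.json","w"));print(out["crate"],out["tray"])
for c,n in((S,"scene"),(T,"top")):
  for lo,hi,m in(((85,130),(225,290),"a"),((195,130),(345,280),"b")) if n=="top" else (((215,120),(345,260),"b"),((335,120),(435,250),"a")):
    sc=4; im=cv2.resize(c["frame"][lo[1]:hi[1],lo[0]:hi[0]],None,fx=sc,fy=sc,interpolation=cv2.INTER_CUBIC); off=np.array(lo)-.5+.5/sc
    for k in D:
        if k!="cup": draw(c,im,sc,off,out[k],.005 if k[0] in"cf" else 0)
        else: draw(c,im,sc,off,out[k],0,(0,0,255),[(0,.027),(.094,.037),(.174,.0265)])
    x,y,th=out["crate"];R=np.array([[np.cos(th),-np.sin(th)],[np.sin(th),np.cos(th)]])
    for z in(0,.095):
        q=np.array([[-.117,-.079],[-.117,.079],[.117,.079],[.117,-.079]])@R.T+[x,y]
        cv2.polylines(im,[np.int32((pj(c,np.c_[q,[z]*4])-off)*sc)],True,(255,0,255),1)
    cv2.imwrite(f"pics/fit_{n}_{m}.png",im)
E
python3 fit.py
```

```text
eA [ 0.4476 -0.0615] [ 0.4471 -0.0615]
eB [ 0.5536 -0.0651] [ 0.5511 -0.0608]
eC [0.5594 0.0717] [0.5588 0.0661]
eD [0.6698 0.1302] [0.6712 0.129 ]
cup [0.6576 0.0045] [0.664  0.0024]
c1 [0.4464 0.258 ] [0.445  0.2579]
c2 [0.6372 0.235 ] [0.5975 0.24  ]
full [0.5263 0.3276] [0.5281 0.3262]
[ 0.52302647  0.28551423 -0.10452386] 0.15890051975137626
[ 0.50448915 -0.28089069  0.23513862] 0.16951416650528947
[0.5230264713404446, 0.28551423498997996, -0.10452386253500312] [0.5044891462487315, -0.28089068611100537, 0.23513862491013104]
```

```bash
sed -i 's/cp\[::-1\]/cp/;s/tp\[::-1\]/tp/;s/out\[k\]=((a+b)\/2)/out[k]=(b if k=="c2" else (a+b)\/2)/' fit.py; python3 fit.py | tail -3; python3 - <<'E'
import cv2,numpy as np
a=[cv2.imread(f"pics/fit_{n}.png") for n in("top_a","top_b","scene_a","scene_b")]
print([x.shape for x in a])
E
```

```text
[0.52302647 0.28551423 3.03930875] 0.0011600158133227042
[ 0.50448915 -0.28089069 -2.90265188] 0.0033816140010728022
[0.5230264713403376, 0.2855142349899805, -0.10228390651418451] [0.5044891462486564, -0.2808906861109303, 0.23894077670950642]
[(640, 560, 3), (600, 600, 3), (520, 400, 3), (560, 520, 3)]
```

View pics/fit_top_a.png

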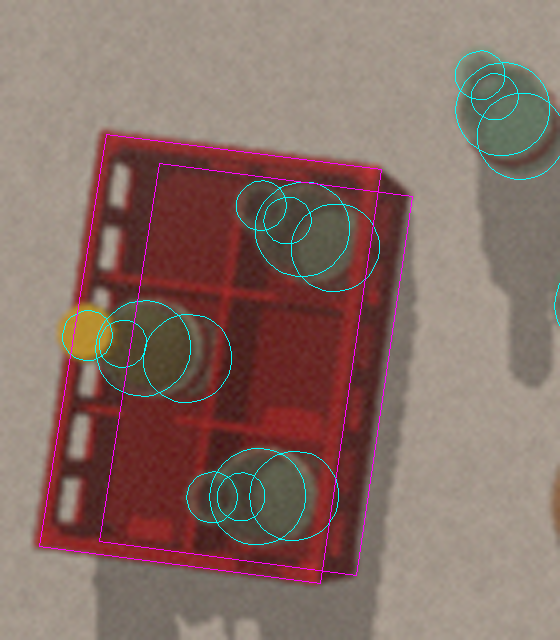

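View pics/fit_top_b.png

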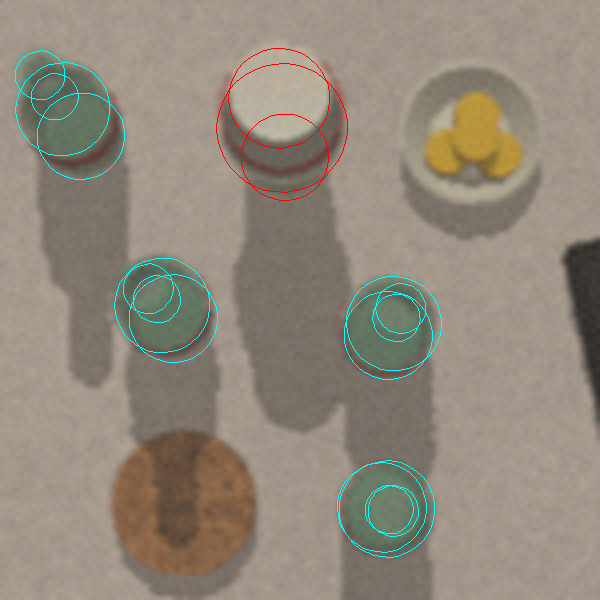

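View pics/fit_scene_a.png

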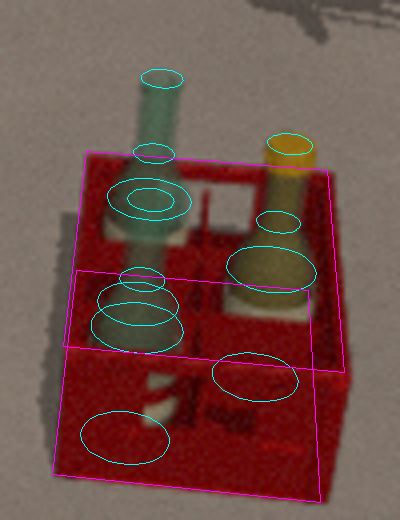

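View pics/fit_scene_b.png

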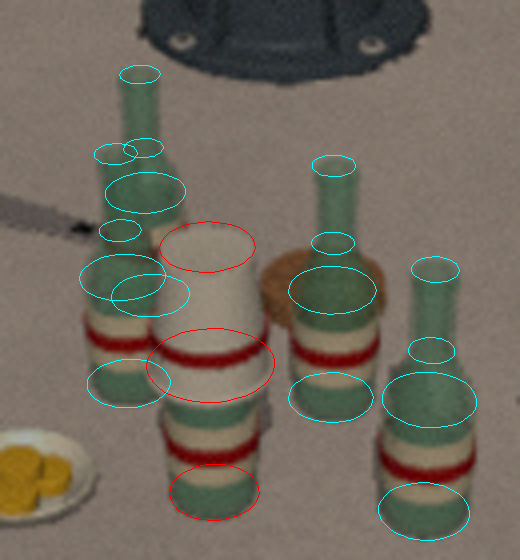

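```bash
cat > go.py <<'E'
import sys,numpy as np,json
from scipy.spatial.transform import Rotation as Ro
from cell import observe
o=observe(); R=Ro.from_euler("xyz",o["eef_rot"]).as_matrix()
print("t",round(o["time_s"],2),"pos",o["position"].round(4),"w",round(o["width"],4),"F",np.round(o["contact_force"],1),"tilt",np.degrees(np.arccos(-R[2,2])).round(2),"yaw",o["eef_rot"][2].round(3))
if len(sys.argv)>3:
    p=np.array([float(v) for v in sys.argv[1:4]]); d=R.T@(p-o["position"])
    n=int(np.ceil(np.abs(d).max()/.045)); n=int(sys.argv[4]) if len(sys.argv)>4 else n
    print("d",d.round(4),"rows",n,"each",(d/n).round(4))
E
python3 go.py .527 .326 .218
python3 - <<'E'
import json,numpy as np
e=json.load(open("est.json"));x,y,t=e["crate"];R=np.array([[np.cos(t),-np.sin(t)],[np.sin(t),np.cos(t)]])
for c in[(a,b) for a in(-.076,0,.076) for b in(-.038,.038)]:print(c,(R@c+[x,y]).round(4))
for k in("c1","c2","full"):print(k,(R.T@(np.array(e[k])-[x,y])).round(4))
E
```

```text
t 0.3 pos [0.2201 0.5039 0.2185] w 0.0931 F [-0.5 -0.1  0.2] tilt 0.02 yaw 2.73
d [-0.3525 -0.0402  0.0005] rows 8 each [-0.0441 -0.005   0.0001]
(-0.076, -0.038) [0.4435 0.2555]
(-0.076, 0.038) [0.4513 0.3311]
(0, -0.038) [0.5191 0.2477]
(0, 0.038) [0.5269 0.3233]
(0.076, -0.038) [0.5947 0.24  ]
(0.076, 0.038) [0.6025 0.3156]
c1 [-0.0741 -0.0353]
c2 [ 0.0787 -0.0377]
full [-0.0001  0.0416]
```

step_arm --series '[[[-0.044, -0.005, 0, 0, 0, 0, 110], [-0.044, -0.005, 0, 0, 0, 0, 110], [-0.044, -0.005, 0, 0, 0, 0, 110], [-0.044, -0.005, 0, 0, 0, 0, 110], [-0.044, -0.005, 0, 0, 0, 0, 110]]]' --newtons 30

```text
time_s: 0.8
position: [0.4141, 0.3921, 0.2184]
eef_rot: [3.141, -0.001, 2.738]
contact_force: [-0.2, 1.1, -0.2]
width: 0.0575
```

```bash
python3 go.py .527 .326 .218
```

```text
t 0.8 pos [0.4141 0.3921 0.2184] w 0.0575 F [-0.2  1.1 -0.2] tilt 0.05 yaw 2.738
d [-0.1298 -0.0165  0.0003] rows 3 each [-0.0433 -0.0055  0.0001]
```

step_arm --series '[[[-0.043, -0.0055, 0, 0, 0, 0, 110], [-0.043, -0.0055, 0, 0, 0, 0, 110], [-0.035, -0.0045, 0, 0, 0, 0, 110], [-0.008, -0.001, 0, 0, 0, 0, 110], [0, 0, 0, 0, 0, 0, 110]]]'

```text
time_s: 1.3
position: [0.5341, 0.3195, 0.2175]
eef_rot: [-3.141, -0.001, 2.733]
contact_force: [-0.3, -0.1, -1.0]
width: 0.0529
```

```bash
python3 go.py .527 .326 .125
python3 - <<'E'
from cell import read_camera
import cv2
for n,b in(("scene",(340,80,500,220)),("top",(60,140,220,280))):
    f=read_camera(n)["frame"][b[1]:b[3],b[0]:b[2]]
    cv2.imwrite(f"pics/{n}1.png",cv2.resize(f,None,fx=4,fy=4,interpolation=2))
E
```

```text
t 1.3 pos [0.5341 0.3195 0.2175] w 0.0529 F [-0.3 -0.1 -1. ] tilt 0.04 yaw 2.733
d [0.009  0.0031 0.0925] rows 3 each [0.003  0.001  0.0308]
```

View pics/scene1.png

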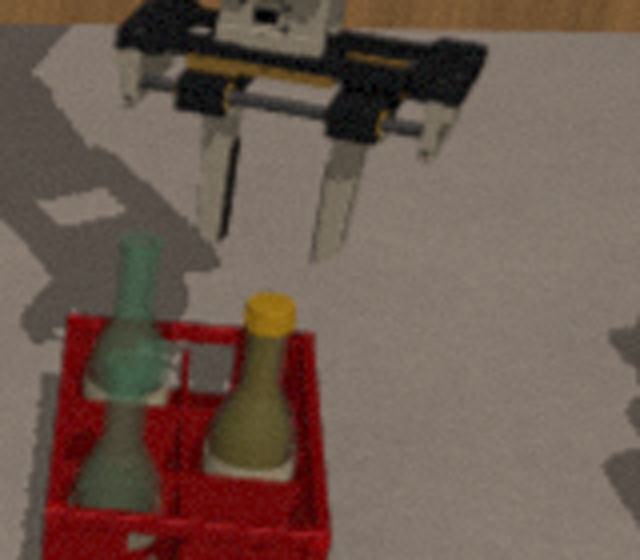

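View pics/top1.png

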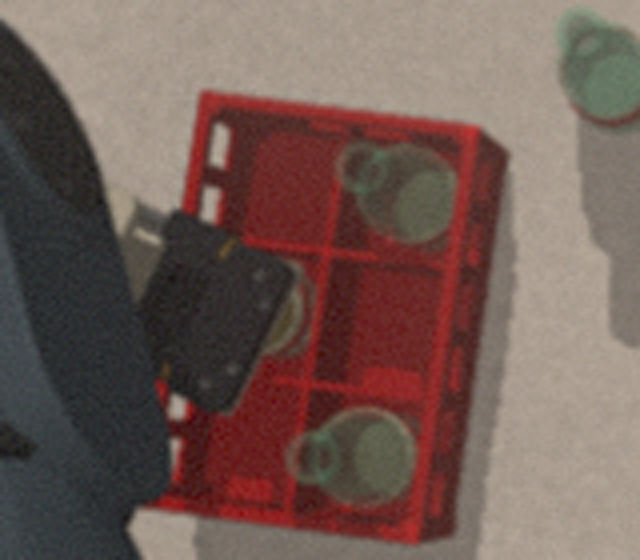

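The scene view shows the fingers straddling a point just behind the yellow cap at crop pixel (270,315). The top view shows the gripper over the full bottle. I'll correct by 9 mm and go down.

step_arm --series '[[[0.009, 0.003, 0.01, 0, 0, 0, 110], [0, 0, 0.03, 0, 0, 0, 110], [0, 0, 0.03, 0, 0, 0, 110], [0, 0, 0.015, 0, 0, 0, 110], [0, 0, 0.005, 0, 0, 0, 110]]]'

```text
time_s: 1.9
position: [0.5182, 0.3335, 0.1243]
eef_rot: [3.14, -0.001, 2.742]
contact_force: [-0.2, -0.1, 0.1]
width: 0.0531
```

```bash
python3 go.py .527 .326 .125
```

```text
t 1.9 pos [0.5182 0.3335 0.1243] w 0.0531 F [-0.2 -0.1  0.1] tilt 0.11 yaw 2.742
d [-0.011  -0.0035 -0.0007] rows 1 each [-0.011  -0.0035 -0.0007]
```

step_arm --series '[[[0, 0, 0, 0, 0, 0, 110], [0, 0, 0, 0, 0, 0, 110]]]'

```text
time_s: 2.1
position: [0.5163, 0.3349, 0.1241]
eef_rot: [3.141, -0.002, 2.744]
contact_force: [0.1, -0.2, -0.5]
width: 0.0528
```

```bash
python3 go.py .527 .326 .125
```

```text
t 2.1 pos [0.5163 0.3349 0.1241] w 0.0528 F [ 0.1 -0.2 -0.5] tilt 0.11 yaw 2.744
d [-0.0133 -0.0041 -0.001 ] rows 1 each [-0.0133 -0.0041 -0.001 ]
```

step_arm --series '[[[-0.011, -0.0035, 0, 0, 0, 0, 110], [0, 0, 0, 0, 0, 0, 110], [0, 0, 0, 0, 0, 0, 110]]]'

```text
time_s: 2.4
position: [0.5265, 0.3276, 0.1263]
eef_rot: [3.138, 0.001, 2.745]
contact_force: [0.0, 0.2, 0.9]
width: 0.0527
```

```bash
python3 go.py .527 .326 .125
```

```text
t 2.4 pos [0.5265 0.3276 0.1263] w 0.0527 F [0.  0.2 0.9] tilt 0.21 yaw 2.745
d [-0.0011 -0.0012  0.0013] rows 1 each [-0.0011 -0.0012  0.0013]
```

step_arm --series '[[[-0.001, -0.001, 0.003, 0, 0, 0, 110], [0, 0, 0, 0, 0, 0, 255], [0, 0, 0, 0, 0, 0, 255], [0, 0, 0, 0, 0, 0, 255], [0, 0, 0, 0, 0, 0, 255]]]' --newtons 35

```text
time_s: 2.9
position: [0.5276, 0.326, 0.1236]
eef_rot: [3.137, 0.001, 2.744]
contact_force: [-0.2, 0.7, -0.7]
width: 0.0281
```

step_arm --series '[[[0, 0, 0, 0, 0, 0, 255], [0, 0, 0, 0, 0, 0, 255], [0, 0, -0.005, 0, 0, 0, 255], [0, 0, -0.01, 0, 0, 0, 255], [0, 0, -0.015, 0, 0, 0, 255]]]'

```text
time_s: 3.4
position: [0.5258, 0.3252, 0.1526]
eef_rot: [3.142, -0.002, 2.744]
contact_force: [-0.1, -0.2, -3.0]
width: 0.0281
```

```bash
python3 go.py .527 .326 .32
python3 - <<'E'
from cell import read_camera
import cv2
for n,b in(("scene",(340,80,500,220)),):
    f=read_camera(n)["frame"][b[1]:b[3],b[0]:b[2]]
    cv2.imwrite(f"pics/{n}2.png",cv2.resize(f,None,fx=4,fy=4,interpolation=2))
E
```

```text
t 3.4 pos [0.5258 0.3252 0.1526] w 0.0281 F [-0.1 -0.2 -3. ] tilt 0.14 yaw 2.744
d [-0.0004  0.0012 -0.1674] rows 4 each [-0.0001  0.0003 -0.0419]
```

View pics/scene2.png

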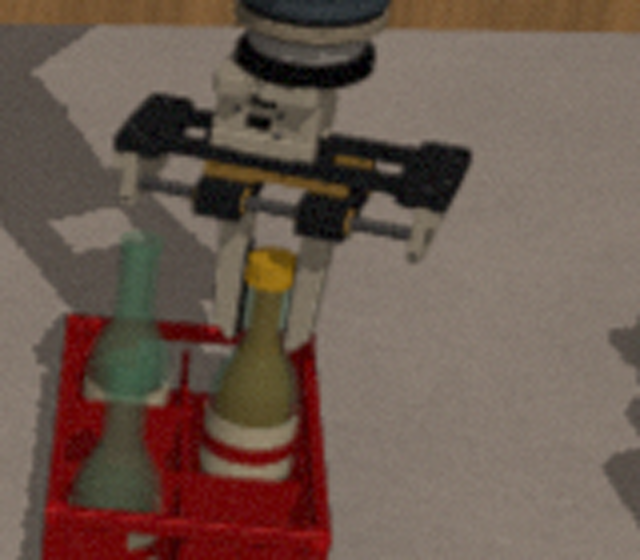

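Bottle is lifted and held upright, with the cap at crop pixel (270,270). I'll raise it.

step_arm --series '[[[0, 0, -0.03, 0, 0, 0, 255], [0, 0, -0.04, 0, 0, 0, 255], [0, 0, -0.04, 0, 0, 0, 255], [0, 0, -0.03, 0, 0, 0, 255], [0, 0, -0.01, 0, 0, 0, 255]]]'

```text
time_s: 3.95
position: [0.5256, 0.3247, 0.3109]
eef_rot: [3.141, -0.002, 2.744]
contact_force: [-0.2, 0.0, -4.0]
width: 0.0284
```

```bash
python3 go.py .504 -.281 .32; python3 go.py .504 -.281 .32 20|tail -1
```

```text
t 3.95 pos [0.5256 0.3247 0.3109] w 0.0284 F [-0.2  0.  -4. ] tilt 0.11 yaw 2.744
d [-0.2146 -0.5668 -0.01  ] rows 13 each [-0.0165 -0.0436 -0.0008]
d [-0.2146 -0.5668 -0.01  ] rows 20 each [-0.0107 -0.0283 -0.0005]
```

step_arm --series '[[[-0.004, -0.01, -0.004, 0, 0, 0, 255], [-0.008, -0.02, -0.004, 0, 0, 0, 255], [-0.012, -0.032, -0.002, 0, 0, 0, 255], [-0.014, -0.037, 0, 0, 0, 0, 255], [-0.014, -0.037, 0, 0, 0, 0, 255]]]'

```text
time_s: 4.45
position: [0.5185, 0.1753, 0.3149]
eef_rot: [-3.138, -0.007, 2.75]
contact_force: [0.3, -0.4, -2.8]
width: 0.0282
```

step_arm --series '[[[-0.014, -0.037, 0, 0, 0, 0, 255], [-0.014, -0.037, 0, 0, 0, 0, 255], [-0.014, -0.037, 0, 0, 0, 0, 255], [-0.014, -0.037, 0, 0, 0, 0, 255], [-0.014, -0.037, 0, 0, 0, 0, 255]]]'

```text
time_s: 4.95
position: [0.5064, -0.033, 0.3066]
eef_rot: [-3.132, -0.018, 2.75]
contact_force: [0.5, -0.5, -3.5]
width: 0.0284
```

```bash
python3 go.py .504 -.281 .32
```

```text
t 4.95 pos [ 0.5064 -0.033   0.3066] w 0.0284 F [ 0.5 -0.5 -3.5] tilt 1.18 yaw 2.75
d [-0.0922 -0.2302 -0.013 ] rows 6 each [-0.0154 -0.0384 -0.0022]
```

```bash
cat >> go.py <<'E'
Rd=Ro.from_euler("xyz",[np.pi,0,2.744]).as_matrix()
print("turn",np.degrees(Ro.from_matrix(R.T@Rd).as_rotvec()).round(2))
E
python3 go.py .504 -.281 .32
```

```text
t 4.95 pos [ 0.5064 -0.033   0.3066] w 0.0284 F [ 0.5 -0.5 -3.5] tilt 1.18 yaw 2.75
d [-0.0922 -0.2302 -0.013 ] rows 6 each [-0.0154 -0.0384 -0.0022]
turn [-0.53 -1.05  0.33]
```

step_arm --series '[[[-0.015, -0.037, -0.003, 0, 0, 0, 255], [-0.015, -0.037, -0.003, 0, 0, 0, 255], [-0.015, -0.037, -0.003, 0, 0, 0, 255], [-0.014, -0.037, -0.003, 0, 0, 0, 255], [-0.012, -0.03, 0, 0, 0, 0, 255]]]'

```text
time_s: 5.45
position: [0.4972, -0.2348, 0.3105]
eef_rot: [-3.132, -0.031, 2.748]
contact_force: [0.9, 0.3, -3.1]
width: 0.0287
```

step_arm --series '[[[-0.008, -0.02, 0, 0, 0, 0, 255], [-0.003, -0.008, 0, 0, 0, 0, 255], [0, 0, 0, 0, 0, 0, 255], [0, 0, 0, 0, 0, 0, 255]]]'

```text
time_s: 5.85
position: [0.4926, -0.269, 0.3044]
eef_rot: [-3.133, -0.04, 2.743]
contact_force: [-0.3, 0.1, -3.4]
width: 0.0284
```

```bash
python3 go.py .504 -.281 .15
```

```text
t 5.85 pos [ 0.4926 -0.269   0.3044] w 0.0284 F [-0.3  0.1 -3.4] tilt 2.34 yaw 2.743
d [-0.0213 -0.0053  0.1537] rows 4 each [-0.0053 -0.0013  0.0384]
turn [-0.52 -2.29 -0.08]
```

step_arm --series '[[[-0.004, -0.001, 0.015, -0.2, -0.8, 0, 255], [-0.005, -0.001, 0.03, -0.2, -0.8, 0, 255], [-0.004, -0.001, 0.04, -0.1, -0.6, 0, 255], [-0.003, 0, 0.035, 0, 0, 0, 255], [0, 0, 0.02, 0, 0, 0, 255]]]'

```text
time_s: 6.35
position: [0.5069, -0.2723, 0.1628]
eef_rot: [-3.142, 0.007, 2.749]
contact_force: [-0.5, -0.5, -3.3]
width: 0.0281
```

```bash
python3 go.py .504 -.281 .125
```

```text
t 6.35 pos [ 0.5069 -0.2723  0.1628] w 0.0281 F [-0.5 -0.5 -3.3] tilt 0.37 yaw 2.749
d [-0.0005 -0.0092  0.0378] rows 1 each [-0.0005 -0.0092  0.0378]
turn [-0.    0.37  0.28]
```

step_arm --series '[[[0, -0.003, 0.006, 0, 0.3, 0, 255], [0, -0.002, 0.01, 0, 0, 0, 255], [0, 0, 0.01, 0, 0, 0, 255], [0, 0, 0.003, 0, 0, 0, 255], [0, 0, 0, 0, 0, 0, 255]]]'

```text
time_s: 6.85
position: [0.5051, -0.2741, 0.1318]
eef_rot: [3.141, -0.001, 2.752]
contact_force: [-0.4, 0.3, -3.7]
width: 0.0282
```

```bash
python3 go.py .504 -.281 .125
cat > shot.py <<'E'
import sys,cv2
from cell import read_camera
n,x0,y0,x1,y1,o=sys.argv[1],*map(int,sys.argv[2:6]),sys.argv[6]
f=read_camera(n)["frame"][y0:y1,x0:x1]; cv2.imwrite(f"pics/{o}.png",cv2.resize(f,None,fx=4,fy=4,interpolation=2))
E
python3 shot.py scene 110 100 260 250 p3
```

```text
t 6.85 pos [ 0.5051 -0.2741  0.1318] w 0.0282 F [-0.4  0.3 -3.7] tilt 0.05 yaw 2.752
d [-0.0016 -0.0068  0.0068] rows 1 each [-0.0016 -0.0068  0.0068]
turn [ 0.03 -0.04  0.47]
```

View pics/p3.png

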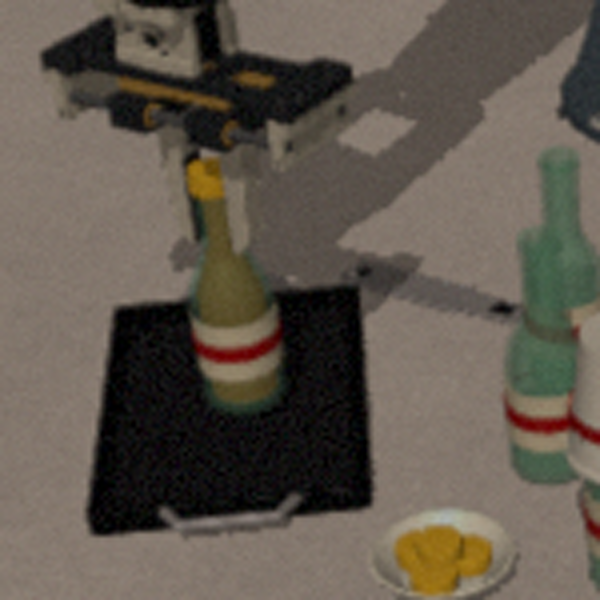

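```bash
python3 - <<'E'
from h import *
from cell import read_camera
from cell import observe
c=read_camera("scene");o=observe()
x,y,z=o["position"];b=z-.1186
for dz,r in((0,0),(.082,0),(.116,0),(.173,0)):print(dz,(pj(c,[x,y,b+dz])-[110,100])*4)
print((pj(c,[x,y,z])-[110,100])*4)
c=read_camera("top")
f=c["frame"][150:310,320:450];im=cv2.resize(f,None,fx=4,fy=4,interpolation=2)
draw(c,im,4,np.array([320,150])-.4,(x,y),b);cv2.imwrite("pics/p4.png",im)
E
```

```text
0 [[244.67677932 392.96413748]]
0.082 [[228.30865167 288.26746935]]
0.116 [[221.18027759 242.67407093]]
0.173 [[208.74589694 163.1466288 ]]
[[220.62649967 239.1321423 ]]
```

View pics/p4.png

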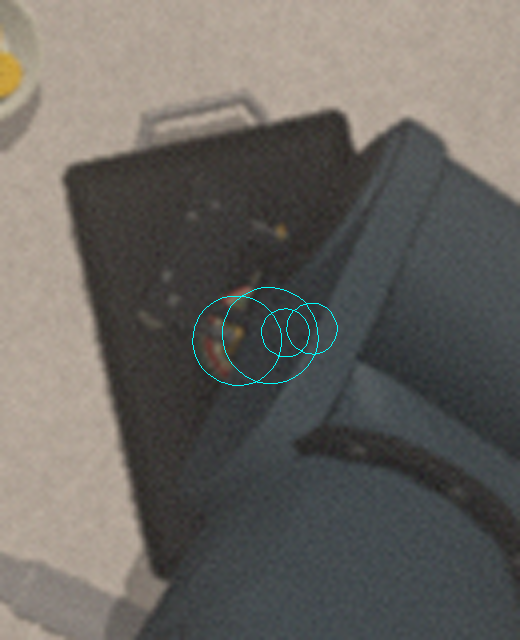

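The lean is only perspective: an upright model projects cap and base to (209,163) and (245,393), which matches the picture. Lowering until it touches.

step_arm --series '[[[0, 0, 0.003, 0, 0, 0, 255], [0, 0, 0.002, 0, 0, 0, 255], [0, 0, 0.001, 0, 0, 0, 255], [0, 0, 0, 0, 0, 0, 255]]]'

```text
time_s: 7.4
position: [0.5057, -0.2747, 0.1268]
eef_rot: [3.142, 0.002, 2.752]
contact_force: [1.0, 0.3, -3.7]
width: 0.028
```

step_arm --series '[[[0, 0, 0.002, 0, 0, 0, 255], [0, 0, 0, 0, 0, 0, 255]]]'

```text
time_s: 7.6
position: [0.5058, -0.2748, 0.1248]
eef_rot: [3.142, 0.002, 2.752]
contact_force: [-0.2, 1.0, -2.6]
width: 0.0278
```

step_arm --series '[[[0, 0, 0.001, 0, 0, 0, 255], [0, 0, 0, 0, 0, 0, 255]]]'

```text
time_s: 7.8
position: [0.5065, -0.2751, 0.1247]
eef_rot: [-3.141, 0.004, 2.752]
contact_force: [-0.5, -0.1, -3.2]
width: 0.0283
```

step_arm --series '[[[0, 0, 0.0025, 0, -0.2, 0, 255], [0, 0, 0, 0, 0, 0, 255]]]'

```text
time_s: 8.0
position: [0.5086, -0.2761, 0.125]
eef_rot: [-3.141, 0.014, 2.752]
contact_force: [0.8, 0.0, -3.3]
width: 0.0281
```

step_arm --series '[[[0, 0, 0.002, 0, 0.7, 0, 255], [0, 0, 0.001, 0, 0, 0, 255], [0, 0, 0, 0, 0, 0, 255]]]'

```text
time_s: 8.3
position: [0.5108, -0.2771, 0.1246]
eef_rot: [-3.14, 0.007, 2.752]
contact_force: [-0.5, 0.7, -3.5]
width: 0.0283
```

```bash
python3 go.py .504 -.281 .125
```

```text
t 8.3 pos [ 0.5108 -0.2771  0.1246] w 0.0283 F [-0.5  0.7 -3.5] tilt 0.43 yaw 2.752
d [ 0.0049 -0.0062 -0.0005] rows 1 each [ 0.0049 -0.0062 -0.0005]
turn [-0.09  0.42  0.44]
```

step_arm --series '[[[0.002, 0, 0.004, 0, 0.4, 0, 255], [0, 0, 0, 0, 0, 0, 255]]]'

```text
time_s: 8.5
position: [0.5122, -0.278, 0.125]
eef_rot: [-3.139, 0.009, 2.752]
contact_force: [-0.6, -0.2, -3.4]
width: 0.0285
```

```bash
python3 go.py .504 -.281 .125
```

```text
t 8.5 pos [ 0.5122 -0.278   0.125 ] w 0.0285 F [-0.6 -0.2 -3.4] tilt 0.54 yaw 2.752
d [ 0.0064 -0.0059 -0.    ] rows 1 each [ 0.0064 -0.0059 -0.    ]
turn [-0.15  0.52  0.44]
```

It won't go lower, so it has reached the tray floor. Releasing.

step_arm --series '[[[0, 0, 0, 0, 0, 0, 110], [0, 0, 0, 0, 0, 0, 110], [0, 0, 0, 0, 0, 0, 110], [0, 0, 0, 0, 0, 0, 110]]]'

```text
time_s: 8.9
position: [0.5114, -0.2778, 0.1239]
eef_rot: [-3.139, 0.007, 2.752]
contact_force: [-0.1, -0.5, 0.0]
width: 0.0518
```

```bash
python3 go.py .504 -.281 .24;python3 shot.py scene 110 100 260 250 p5
```

```text
t 8.9 pos [ 0.5114 -0.2778  0.1239] w 0.0518 F [-0.1 -0.5  0. ] tilt 0.4 yaw 2.752
d [ 0.0049 -0.0061 -0.1161] rows 3 each [ 0.0016 -0.002  -0.0387]
turn [-0.15  0.37  0.44]
```

View pics/p5.png

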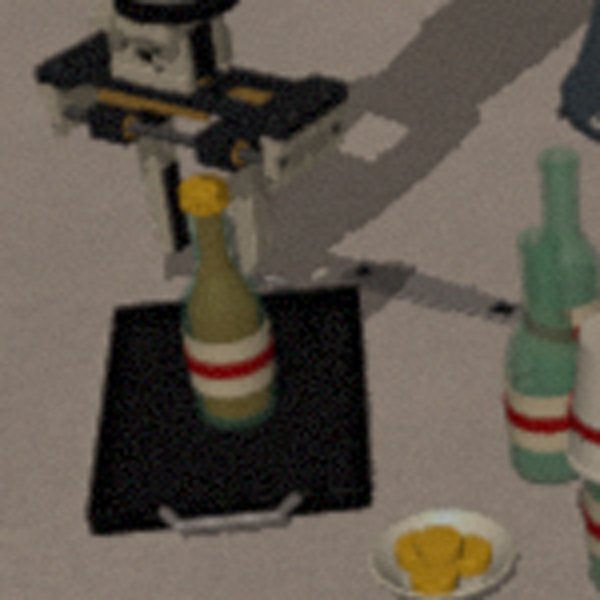

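Full bottle stands upright on the tray, cap at (205,195) and base at (235,410). Rising, then on to empty A.

step_arm --series '[[[0, 0, -0.02, 0, 0, 0, 110], [0, 0, -0.04, 0, 0.3, 0, 110], [0, 0, -0.035, 0, 0, 0, 110], [0, 0, -0.01, 0, 0, 0, 110]]]'

```text
time_s: 9.35
position: [0.5097, -0.2766, 0.2293]
eef_rot: [-3.14, -0.006, 2.751]
contact_force: [0.2, 0.6, 0.0]
width: 0.0528
```

```bash
python3 go.py .4475 -.0615 .235
```

```text
t 9.35 pos [ 0.5097 -0.2766  0.2293] w 0.0528 F [0.2 0.6 0. ] tilt 0.34 yaw 2.751
d [ 0.1394  0.1753 -0.0052] rows 4 each [ 0.0348  0.0438 -0.0013]
turn [-0.09 -0.33  0.43]
```

step_arm --series '[[[0.025, 0.032, -0.003, 0, 0, 0, 110], [0.035, 0.044, -0.003, 0, 0, 0, 110], [0.033, 0.042, 0, 0, 0, 0, 110], [0.025, 0.03, 0, 0, 0, 0, 110], [0.01, 0.012, 0, 0, 0, 0, 110]]]'

```text
time_s: 9.85
position: [0.4516, -0.0832, 0.2331]
eef_rot: [-3.14, -0.006, 2.747]
contact_force: [0.8, 0.5, -0.7]
width: 0.0528
```

step_arm --series '[[[0, 0, 0, 0, 0, 0, 110], [0, 0, 0, 0, 0, 0, 110]]]'

```text
time_s: 10.05
position: [0.4507, -0.0816, 0.2322]
eef_rot: [-3.139, -0.008, 2.75]
contact_force: [0.6, -0.1, -0.4]
width: 0.0528
```

```bash
python3 go.py .4475 -.0615 .127
```

```text
t 10.05 pos [ 0.4507 -0.0816  0.2322] w 0.0528 F [ 0.6 -0.1 -0.4] tilt 0.45 yaw 2.75
d [0.0099 0.0176 0.1052] rows 3 each [0.0033 0.0059 0.0351]
turn [-0.13 -0.43  0.35]
```

step_arm --series '[[[0.007, 0.013, 0.01, 0, -0.4, 0, 110], [0.002, 0.004, 0.025, 0, 0, 0, 110], [0, 0, 0.005, 0, 0, 0, 110]]]'

```text
time_s: 10.35
position: [0.4501, -0.0649, 0.1909]
eef_rot: [-3.139, 0.001, 2.747]
contact_force: [-0.2, 0.3, 0.1]
width: 0.053
```

```bash
python3 go.py .4475 -.0615 .127
```

```text
t 10.35 pos [ 0.4501 -0.0649  0.1909] w 0.053 F [-0.2  0.3  0.1] tilt 0.15 yaw 2.747
d [0.0038 0.0023 0.0639] rows 2 each [0.0019 0.0011 0.0319]
turn [-0.14  0.06  0.19]
```

step_arm --series '[[[0.002, 0.001, 0.01, 0, 0, 0, 110], [0.001, 0.001, 0.025, 0, 0, 0, 110], [0, 0, 0.02, 0, 0, 0, 110], [0, 0, 0.006, 0, 0, 0, 110], [0, 0, 0, 0, 0, 0, 110]]]'

```text
time_s: 10.85
position: [0.4497, -0.0654, 0.1279]
eef_rot: [-3.139, 0.002, 2.744]
contact_force: [0.7, 0.6, 0.7]
width: 0.0532
```

```bash
python3 go.py .4475 -.0615 .127
```

```text
t 10.85 pos [ 0.4497 -0.0654  0.1279] w 0.0532 F [0.7 0.6 0.7] tilt 0.19 yaw 2.744
d [0.0035 0.0028 0.0009] rows 1 each [0.0035 0.0028 0.0009]
turn [-0.16  0.11 -0.02]
```

step_arm --series '[[[0.004, 0.003, 0.002, 0, 0, 0, 110], [0, 0, 0, 0, 0, 0, 255], [0, 0, 0, 0, 0, 0, 255], [0, 0, 0, 0, 0, 0, 255], [0, 0, 0, 0, 0, 0, 255]]]' --newtons 25

```text
time_s: 11.35
position: [0.4486, -0.0615, 0.1286]
eef_rot: [-3.14, 0.006, 2.743]
contact_force: [-0.3, -0.9, -0.5]
width: 0.0257
```

step_arm --series '[[[0, 0, 0, 0, 0, 0, 255], [0, 0, -0.01, 0, 0, 0, 255], [0, 0, -0.02, 0, 0, 0, 255], [0, 0, -0.01, 0, 0, 0, 255], [0, 0, 0, 0, 0, 0, 255]]]'

```text
time_s: 11.85
position: [0.448, -0.0612, 0.1711]
eef_rot: [-3.139, 0.005, 2.743]
contact_force: [-0.2, 0.2, -1.7]
width: 0.0259
```

```bash
python3 go.py .4475 -.0615 .31;python3 shot.py scene 210 60 360 210 p6
```

```text
t 11.85 pos [ 0.448  -0.0612  0.1711] w 0.0259 F [-0.2  0.2 -1.7] tilt 0.33 yaw 2.743
d [-0.0004 -0.0008 -0.1389] rows 4 each [-0.0001 -0.0002 -0.0347]
turn [-0.13  0.31 -0.03]
```

View pics/p6.png

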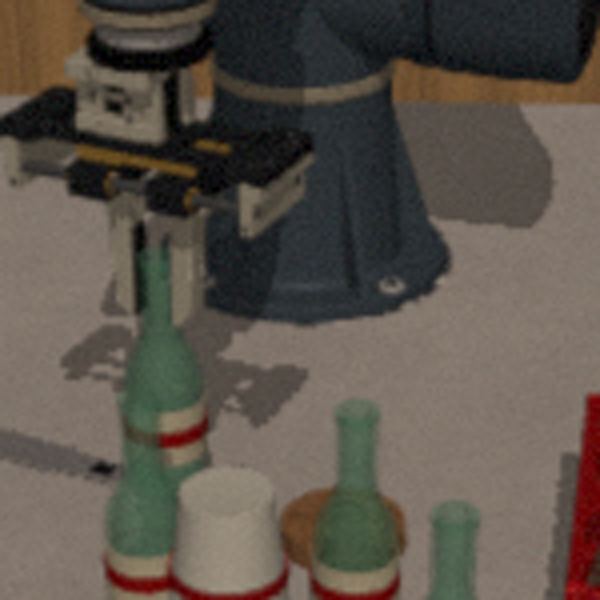

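Empty A hangs upright in the fingers, with its neck at (155,290). Lifting, then across.

step_arm --series '[[[0, 0, -0.02, 0, 0, 0, 255], [0, 0, -0.035, 0, 0.3, 0, 255], [0, 0, -0.045, 0, 0, 0, 255], [0, 0, -0.035, 0, 0, 0, 255], [0, 0, -0.01, 0, 0, 0, 255]]]'

```text
time_s: 12.4
position: [0.4457, -0.0604, 0.3157]
eef_rot: [-3.138, -0.01, 2.743]
contact_force: [-0.9, -0.2, -2.6]
width: 0.0258
```

```bash
python3 go.py .451 .332 .33 12
```

```text
t 12.4 pos [ 0.4457 -0.0604  0.3157] w 0.0258 F [-0.9 -0.2 -2.6] tilt 0.61 yaw 2.743
d [ 0.1474  0.3637 -0.0143] rows 12 each [ 0.0123  0.0303 -0.0012]
turn [-0.22 -0.57 -0.04]
```

step_arm --series '[[[0.006, 0.015, -0.005, 0, -0.3, 0, 255], [0.012, 0.03, -0.005, 0, -0.3, 0, 255], [0.015, 0.037, -0.003, 0, 0, 0, 255], [0.015, 0.037, -0.003, 0, 0, 0, 255], [0.015, 0.037, -0.003, 0, 0, 0, 255]]]'

```text
time_s: 12.9
position: [0.4477, 0.1096, 0.3284]
eef_rot: [-3.134, -0.004, 2.736]
contact_force: [-0.1, -0.1, -2.6]
width: 0.0259
```

step_arm --series '[[[0.015, 0.037, -0.003, 0, 0, 0, 255], [0.015, 0.037, -0.003, 0, 0, 0, 255], [0.015, 0.037, -0.003, 0, 0, 0, 255], [0.013, 0.032, -0.003, 0, 0, 0, 255], [0.01, 0.025, -0.002, 0, 0, 0, 255]]]'

```text
time_s: 13.4
position: [0.4488, 0.2995, 0.3318]
eef_rot: [-3.127, -0.012, 2.737]
contact_force: [0.3, -0.6, -1.7]
width: 0.0252
```

```bash
python3 go.py .451 .332 .31
```

```text
t 13.4 pos [0.4488 0.2995 0.3318] w 0.0252 F [ 0.3 -0.6 -1.7] tilt 1.09 yaw 2.737
d [0.0105 0.0311 0.0214] rows 1 each [0.0105 0.0311 0.0214]
turn [-0.86 -0.66 -0.39]
```

step_arm --series '[[[0.005, 0.015, 0, -0.4, -0.3, 0, 255], [0.003, 0.008, 0, -0.4, -0.3, 0, 255], [0, 0, 0, 0, 0, 0, 255], [0, 0, 0, 0, 0, 0, 255]]]'

```text
time_s: 13.8
position: [0.4497, 0.3256, 0.3261]
eef_rot: [-3.136, -0.004, 2.74]
contact_force: [0.1, -0.3, -2.5]
width: 0.0256
```

```bash
python3 go.py .451 .332 .14
```

```text
t 13.8 pos [0.4497 0.3256 0.3261] w 0.0256 F [ 0.1 -0.3 -2.5] tilt 0.4 yaw 2.74
d [0.0005 0.0074 0.1861] rows 5 each [0.0001 0.0015 0.0372]
turn [-0.33 -0.23 -0.24]
```

step_arm --series '[[[0, 0.003, 0.015, -0.2, -0.1, 0, 255], [0, 0.003, 0.03, 0, 0, 0, 255], [0, 0.001, 0.025, 0, 0, 0, 255], [0, 0, 0.008, 0, 0, 0, 255], [0, 0, 0, 0, 0, 0, 255]]]'

```text
time_s: 14.3
position: [0.4539, 0.3271, 0.2473]
eef_rot: [-3.141, 0.0, 2.734]
contact_force: [0.0, 0.1, -1.5]
width: 0.0256
```

```bash
python3 go.py .451 .332 .14; python3 shot.py top 85 150 235 290 p7
```

```text
t 14.3 pos [0.4539 0.3271 0.2473] w 0.0256 F [ 0.   0.1 -1.5] tilt 0.03 yaw 2.734
d [0.0046 0.0034 0.1073] rows 3 each [0.0015 0.0011 0.0358]
turn [-0.03  0.01 -0.56]
```

View pics/p7.png

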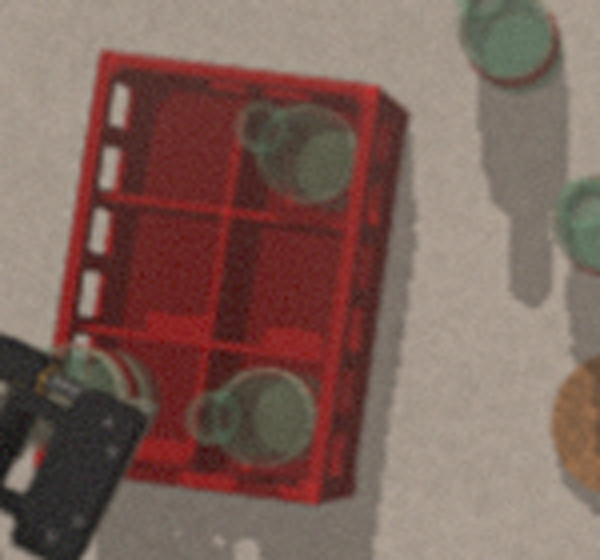

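The bottle (bottom near (125,380)) is over the lower-left cell. Going down.

step_arm --series '[[[0.003, 0.003, 0.008, 0, 0, 0, 255], [0.001, 0.001, 0.02, 0, 0, 0, 255], [0, 0, 0.03, 0, 0, 0, 255], [0, 0, 0.02, 0, 0, 0, 255], [0, 0, 0.005, 0, 0, 0, 255]]]'

```text
time_s: 14.85
position: [0.4549, 0.3346, 0.1678]
eef_rot: [3.132, 0.007, 2.733]
contact_force: [0.0, -0.0, -1.4]
width: 0.0257
```

```bash
python3 go.py .451 .332 .134
```

```text
t 14.85 pos [0.4549 0.3346 0.1678] w 0.0257 F [ 0.  -0.  -1.4] tilt 0.69 yaw 2.733
d [ 0.0028 -0.0043  0.0337] rows 1 each [ 0.0028 -0.0043  0.0337]
turn [ 0.55  0.42 -0.61]
```

step_arm --series '[[[0.001, -0.002, 0.008, 0.5, 0.4, 0, 255], [0, -0.001, 0.012, 0, 0, 0, 255], [0, 0, 0.008, 0, 0, 0, 255], [0, 0, 0.003, 0, 0, 0, 255], [0, 0, 0, 0, 0, 0, 255]]]'

```text
time_s: 15.35
position: [0.4539, 0.3331, 0.1368]
eef_rot: [3.138, 0.002, 2.733]
contact_force: [-0.4, -0.3, -2.0]
width: 0.0256
```

```bash
python3 go.py .451 .332 .134
```

```text
t 15.35 pos [0.4539 0.3331 0.1368] w 0.0256 F [-0.4 -0.3 -2. ] tilt 0.21 yaw 2.733
d [ 0.0022 -0.0022  0.0028] rows 1 each [ 0.0022 -0.0022  0.0028]
turn [ 0.18  0.1  -0.61]
```

step_arm --series '[[[0.001, -0.001, 0.003, 0.1, 0, 0, 255], [0, 0, 0.001, 0, 0, 0, 255], [0, 0, 0, 0, 0, 0, 110], [0, 0, 0, 0, 0, 0, 110], [0, 0, 0, 0, 0, 0, 110]]]'

```text
time_s: 15.85
position: [0.4535, 0.3332, 0.1344]
eef_rot: [3.137, 0.004, 2.733]
contact_force: [-0.5, 0.1, 0.3]
width: 0.0451
```

step_arm --series '[[[0, 0, 0, 0, 0, 0, 110], [0, 0, -0.02, 0, 0, 0, 110], [0, 0, -0.04, 0, 0, 0, 110], [0, 0, -0.03, 0, 0, 0, 110], [0, 0, -0.01, 0, 0, 0, 110]]]'

```text
time_s: 16.35
position: [0.4523, 0.3324, 0.236]
eef_rot: [3.14, 0.002, 2.733]
contact_force: [-1.3, 0.3, -0.8]
width: 0.053
```

```bash
python3 go.py .552 -.063 .235
```

```text
t 16.35 pos [0.4523 0.3324 0.236 ] w 0.053 F [-1.3  0.3 -0.8] tilt 0.11 yaw 2.733
d [-0.2485 -0.3234  0.0011] rows 8 each [-0.0311 -0.0404  0.0001]
turn [ 0.06  0.09 -0.61]
```

step_arm --series '[[[-0.022, -0.03, 0, 0, 0, 0, 110], [-0.034, -0.044, 0, 0, 0, 0, 110], [-0.034, -0.044, 0, 0, 0, 0, 110], [-0.034, -0.044, 0, 0, 0, 0, 110], [-0.034, -0.044, 0, 0, 0, 0, 110]]]'

```text
time_s: 16.85
position: [0.5106, 0.1007, 0.2344]
eef_rot: [3.138, 0.002, 2.742]
contact_force: [1.1, 0.1, -0.2]
width: 0.0531
```

```bash
python3 go.py .552 -.063 .225; python3 shot.py top 85 150 235 290 p8
```

```text
t 16.85 pos [0.5106 0.1007 0.2344] w 0.0531 F [ 1.1  0.1 -0.2] tilt 0.25 yaw 2.742
d [-0.1018 -0.1347  0.0092] rows 3 each [-0.0339 -0.0449  0.0031]
turn [ 0.21  0.13 -0.11]
```

View pics/p8.png

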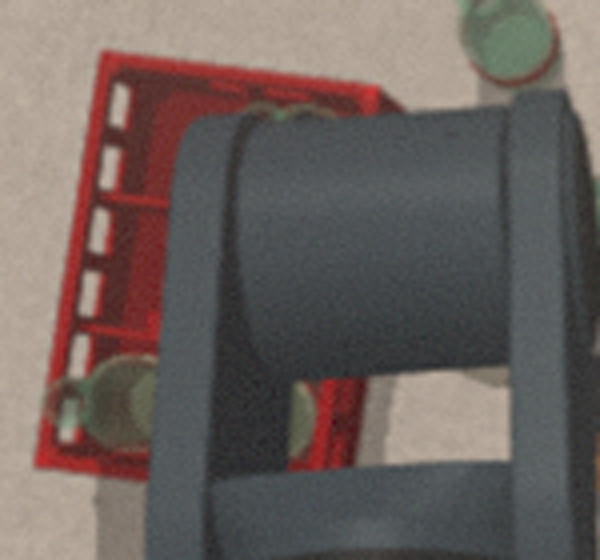

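Empty A stands in the lower-left cell, its mouth at (68,400). On to empty B.

```bash
python3 go.py .552 -.063 .225
```

```text
t 16.9 pos [0.5121 0.0949 0.2343] w 0.053 F [ 2.3 -3.8 -0.7] tilt 0.22 yaw 2.739
d [-0.0986 -0.1296  0.0094] rows 3 each [-0.0329 -0.0432  0.0031]
turn [ 0.1   0.2  -0.29]
```

step_arm --series '[[[-0.022, -0.03, 0, 0, 0, 0, 110], [-0.034, -0.044, 0.003, 0, 0, 0, 110], [-0.025, -0.032, 0.003, 0, 0, 0, 110], [-0.01, -0.013, 0, 0, 0, 0, 110], [0, 0, 0, 0, 0, 0, 110]]]'

```text
time_s: 17.4
position: [0.5476, -0.0529, 0.224]
eef_rot: [3.141, -0.0, 2.734]
contact_force: [-0.5, 1.0, 0.1]
width: 0.053
```

```bash
python3 go.py .552 -.063 .127
```

```text
t 17.4 pos [ 0.5476 -0.0529  0.224 ] w 0.053 F [-0.5  1.   0.1] tilt 0.05 yaw 2.734
d [-0.0081 -0.0076  0.097 ] rows 3 each [-0.0027 -0.0025  0.0323]
turn [ 0.05 -0.01 -0.55]
```

step_arm --series '[[[-0.005, -0.005, 0.01, 0, 0, 0, 110], [-0.002, -0.001, 0.02, 0, 0, 0, 110], [0, 0, 0.005, 0, 0, 0, 110], [0, 0, 0, 0, 0, 0, 110]]]'

```text
time_s: 17.8
position: [0.5509, -0.0591, 0.1852]
eef_rot: [3.141, -0.002, 2.736]
contact_force: [-0.5, 0.0, 0.2]
width: 0.0528
```

```bash
python3 go.py .552 -.063 .127
```

```text
t 17.8 pos [ 0.5509 -0.0591  0.1852] w 0.0528 F [-0.5  0.   0.2] tilt 0.15 yaw 2.736
d [-0.0027 -0.0032  0.0582] rows 2 each [-0.0013 -0.0016  0.0291]
turn [ 0.05 -0.14 -0.44]
```

step_arm --series '[[[-0.002, -0.002, 0.01, 0, 0, 0, 110], [-0.001, -0.001, 0.022, 0, 0, 0, 110], [0, 0, 0.018, 0, 0, 0, 110], [0, 0, 0.005, 0, 0, 0, 110], [0, 0, 0, 0, 0, 0, 110]]]'

```text
time_s: 18.3
position: [0.5535, -0.0615, 0.129]
eef_rot: [3.14, 0.001, 2.739]
contact_force: [-0.3, -0.4, -0.2]
width: 0.0531
```

```bash
python3 go.py .552 -.063 .127
```

```text
t 18.3 pos [ 0.5535 -0.0615  0.129 ] w 0.0531 F [-0.3 -0.4 -0.2] tilt 0.1 yaw 2.739
d [ 0.0008 -0.002   0.002 ] rows 1 each [ 0.0008 -0.002   0.002 ]
turn [ 0.09  0.04 -0.26]
```

step_arm --series '[[[0, -0.001, 0, 0, 0, 0, 255], [0, 0, 0, 0, 0, 0, 255], [0, 0, 0, 0, 0, 0, 255], [0, 0, 0, 0, 0, 0, 255], [0, 0, 0, 0, 0, 0, 255]]]'

```text
time_s: 18.8
position: [0.5543, -0.0626, 0.1317]
eef_rot: [3.139, 0.005, 2.74]
contact_force: [0.2, -0.5, -2.7]
width: 0.0255
```

step_arm --series '[[[0, 0, -0.01, 0, 0, 0, 255], [0, 0, -0.025, 0, 0, 0, 255], [0, 0, -0.04, 0, 0, 0, 255], [0, 0, -0.045, 0, 0, 0, 255], [0, 0, -0.045, 0, 0, 0, 255]]]'

```text
time_s: 19.3
position: [0.5503, -0.0621, 0.2983]
eef_rot: [-3.141, -0.008, 2.74]
contact_force: [1.1, 0.3, -2.7]
width: 0.0254
```

step_arm --series '[[[0, 0, -0.03, 0, 0, 0, 255], [0, 0, -0.01, 0, 0, 0, 255]]]'

```text
time_s: 19.5
position: [0.5512, -0.0623, 0.3461]
eef_rot: [3.14, -0.0, 2.74]
contact_force: [0.5, 0.0, -2.4]
width: 0.0256
```

```bash
python3 go.py .527 .325 .33 12;python3 shot.py scene 190 50 340 200 p9
```

```text
t 19.5 pos [ 0.5512 -0.0623  0.3461] w 0.0256 F [ 0.5  0.  -2.4] tilt 0.08 yaw 2.74
d [0.1737 0.3469 0.0166] rows 12 each [0.0145 0.0289 0.0014]
turn [ 0.08 -0.01 -0.25]
```

View pics/p9.png

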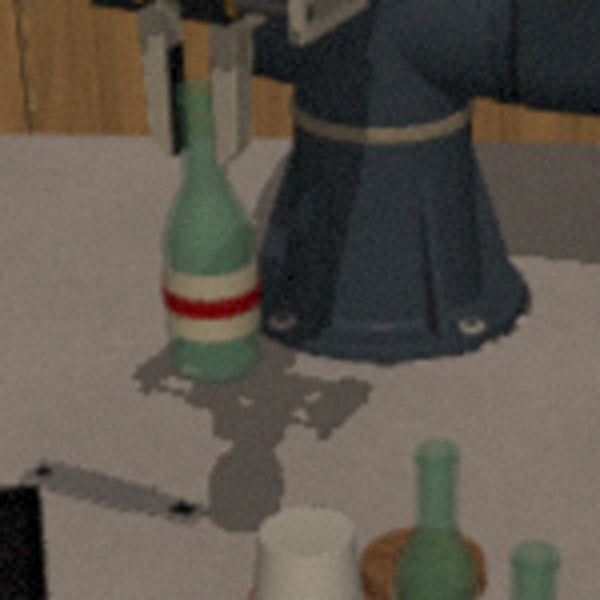

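Empty B hangs upright, held by the neck at (200,120). Moving it to the middle-left cell.

step_arm --series '[[[0.008, 0.015, 0, 0, 0, 0, 255], [0.014, 0.028, 0, 0, 0, 0, 255], [0.018, 0.036, 0, 0, 0, 0, 255], [0.018, 0.036, 0, 0, 0, 0, 255], [0.018, 0.036, 0, 0, 0, 0, 255]]]'

```text
time_s: 20.05
position: [0.5373, 0.111, 0.338]
eef_rot: [-3.138, -0.011, 2.733]
contact_force: [0.3, 0.6, -2.8]
width: 0.0257
```

step_arm --series '[[[0.018, 0.036, 0, 0, 0, 0, 255], [0.018, 0.036, 0, 0, 0, 0, 255], [0.018, 0.036, 0, 0, 0, 0, 255], [0.014, 0.028, 0, 0, 0, 0, 255], [0.008, 0.015, 0, 0, 0, 0, 255]]]'

```text
time_s: 20.55
position: [0.5198, 0.2926, 0.3269]
eef_rot: [-3.128, -0.024, 2.737]
contact_force: [-0.1, -0.5, -1.0]
width: 0.0256
```

```bash
python3 go.py .527 .325 .33
```

```text
t 20.55 pos [0.5198 0.2926 0.3269] w 0.0256 F [-0.1 -0.5 -1. ] tilt 1.57 yaw 2.737
d [ 0.0062  0.0325 -0.0034] rows 1 each [ 0.0062  0.0325 -0.0034]
turn [-0.77 -1.37 -0.42]
```

step_arm --series '[[[0.003, 0.015, 0, -0.4, -0.7, 0, 255], [0.001, 0.008, 0, -0.3, -0.6, 0, 255], [0, 0.003, 0, 0, 0, 0, 255], [0, 0, 0, 0, 0, 0, 255]]]'

```text
time_s: 20.95
position: [0.5241, 0.3218, 0.3212]
eef_rot: [-3.135, -0.005, 2.74]
contact_force: [0.1, -0.7, -1.9]
width: 0.0259
```

```bash
python3 go.py .527 .325 .25
```

```text
t 20.95 pos [0.5241 0.3218 0.3212] w 0.0259 F [ 0.1 -0.7 -1.9] tilt 0.45 yaw 2.74
d [-0.0018  0.0045  0.0711] rows 2 each [-0.0009  0.0022  0.0356]
turn [-0.36 -0.27 -0.25]
```

step_arm --series '[[[-0.001, 0.001, 0.015, -0.3, -0.2, 0, 255], [0, 0.001, 0.03, 0, 0, 0, 255], [0, 0, 0.02, 0, 0, 0, 255], [0, 0, 0.005, 0, 0, 0, 255], [0, 0, 0, 0, 0, 0, 255]]]'

```text
time_s: 21.45
position: [0.5273, 0.3194, 0.2504]
eef_rot: [3.141, 0.001, 2.735]
contact_force: [0.1, 0.6, -1.4]
width: 0.0254
```

```bash
python3 go.py .527 .325 .15
```

```text
t 21.45 pos [0.5273 0.3194 0.2504] w 0.0254 F [ 0.1  0.6 -1.4] tilt 0.05 yaw 2.735
d [0.0026 0.005  0.1004] rows 3 each [0.0009 0.0017 0.0335]
turn [ 0.01  0.05 -0.53]
```

step_arm --series '[[[0.002, 0.004, 0.008, 0, 0, 0, 255], [0, 0.001, 0.02, 0, 0, 0, 255], [0, 0, 0.03, 0, 0, 0, 255], [0, 0, 0.025, 0, 0, 0, 255], [0, 0, 0.007, 0, 0, 0, 255]]]'

```text
time_s: 21.95
position: [0.531, 0.3265, 0.163]
eef_rot: [3.133, 0.008, 2.733]
contact_force: [-1.1, 0.5, -2.1]
width: 0.0256
```

```bash
python3 go.py .527 .325 .136
```

```text
t 21.95 pos [0.531  0.3265 0.163 ] w 0.0256 F [-1.1  0.5 -2.1] tilt 0.66 yaw 2.733
d [ 0.0033 -0.0031  0.0269] rows 1 each [ 0.0033 -0.0031  0.0269]
turn [ 0.49  0.44 -0.62]
```

step_arm --series '[[[0.002, -0.002, 0.006, 0.4, 0.4, 0, 255], [0.001, 0, 0.01, 0, 0, 0, 255], [0, 0, 0.006, 0, 0, 0, 255], [0, 0, 0.003, 0, 0, 0, 255], [0, 0, 0, 0, 0, 0, 255]]]'

```text
time_s: 22.45
position: [0.5287, 0.3268, 0.1392]
eef_rot: [3.137, 0.003, 2.733]
contact_force: [-0.4, 0.4, -2.5]
width: 0.0256
```

```bash
python3 go.py .527 .325 .134
```

```text
t 22.45 pos [0.5287 0.3268 0.1392] w 0.0256 F [-0.4  0.4 -2.5] tilt 0.29 yaw 2.733
d [ 0.0008 -0.0024  0.0051] rows 1 each [ 0.0008 -0.0024  0.0051]
turn [ 0.24  0.15 -0.62]
```

step_arm --series '[[[0, -0.001, 0.003, 0.2, 0.1, 0, 255], [0, 0, 0.003, 0, 0, 0, 255], [0, 0, 0, 0, 0, 0, 110], [0, 0, 0, 0, 0, 0, 110], [0, 0, 0, 0, 0, 0, 110]]]'

```text
time_s: 22.95
position: [0.5309, 0.3272, 0.1382]
eef_rot: [3.134, 0.006, 2.733]
contact_force: [0.3, 1.0, -0.3]
width: 0.0447
```

step_arm --series '[[[0, 0, 0, 0, 0, 0, 110], [0, 0, -0.02, 0, 0, 0, 110], [0, 0, -0.04, 0, 0, 0, 110], [0, 0, -0.03, 0, 0, 0, 110], [0, 0, -0.01, 0, 0, 0, 110]]]'

```text
time_s: 23.45
position: [0.5289, 0.3261, 0.2384]
eef_rot: [3.139, 0.002, 2.733]
contact_force: [0.7, -0.2, 0.2]
width: 0.0529
```

```bash
python3 go.py .559 .069 .225
```

```text
t 23.45 pos [0.5289 0.3261 0.2384] w 0.0529 F [ 0.7 -0.2  0.2] tilt 0.2 yaw 2.733
d [-0.1297 -0.224   0.0132] rows 5 each [-0.0259 -0.0448  0.0026]
turn [ 0.14  0.14 -0.63]
```

step_arm --series '[[[-0.018, -0.03, 0, 0, 0, 0, 110], [-0.027, -0.047, 0.003, 0, 0, 0, 110], [-0.027, -0.047, 0.003, 0, 0, 0, 110], [-0.027, -0.047, 0.003, 0, 0, 0, 110], [-0.016, -0.028, 0, 0, 0, 0, 110]]]'

```text
time_s: 23.95
position: [0.5539, 0.1061, 0.2268]
eef_rot: [3.138, 0.002, 2.74]
contact_force: [0.1, -0.7, -0.3]
width: 0.0527
```

step_arm --series '[[[-0.006, -0.01, 0, 0, 0, 0, 110], [0, 0, 0, 0, 0, 0, 110]]]'

```text
time_s: 24.15
position: [0.5553, 0.0909, 0.2251]
eef_rot: [3.139, -0.0, 2.735]
contact_force: [0.3, 0.3, -0.0]
width: 0.0526
```

```bash
python3 go.py .559 .069 .19; python3 shot.py top 85 150 235 290 p10
```

```text
t 24.15 pos [0.5553 0.0909 0.2251] w 0.0526 F [ 0.3  0.3 -0. ] tilt 0.14 yaw 2.735
d [-0.0121 -0.0187  0.0351] rows 1 each [-0.0121 -0.0187  0.0351]
turn [ 0.14  0.   -0.49]
```

View pics/p10.png

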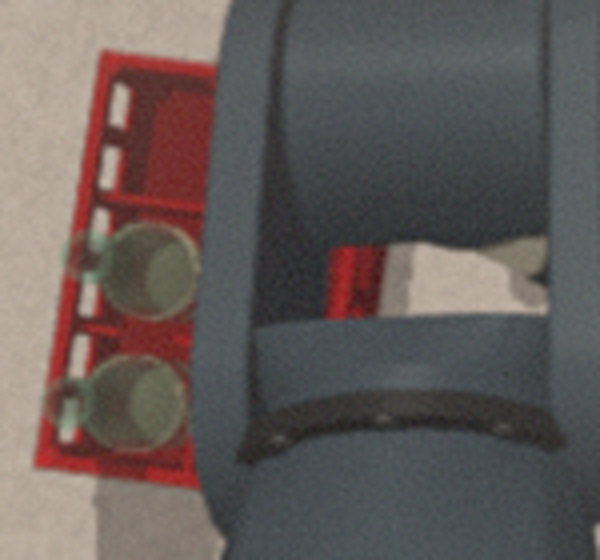

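Empties A and B both stand in the left column, mouths at (68,400) and (85,255). On to empty C.

step_arm --series '[[[-0.008, -0.013, 0.005, 0, 0, 0, 110], [-0.003, -0.004, 0.015, 0, 0, 0, 110], [0, 0, 0.01, 0, 0, 0, 110], [0, 0, 0, 0, 0, 0, 110]]]'

```text
time_s: 24.6
position: [0.5586, 0.0741, 0.1927]
eef_rot: [3.139, -0.001, 2.742]
contact_force: [-0.0, 0.1, 0.9]
width: 0.0526
```

```bash
python3 go.py .559 .069 .127
```

```text
t 24.6 pos [0.5586 0.0741 0.1927] w 0.0526 F [-0.   0.1  0.9] tilt 0.16 yaw 2.742
d [-0.0024 -0.0048  0.0656] rows 2 each [-0.0012 -0.0024  0.0328]
turn [ 0.16 -0.04 -0.14]
```

step_arm --series '[[[-0.002, -0.003, 0.01, 0, 0, 0, 110], [-0.001, -0.001, 0.025, 0, 0, 0, 110], [0, 0, 0.022, 0, 0, 0, 110], [0, 0, 0.006, 0, 0, 0, 110], [0, 0, 0, 0, 0, 0, 110]]]'

```text
time_s: 25.1
position: [0.5607, 0.0705, 0.1275]
eef_rot: [3.138, 0.001, 2.745]
contact_force: [-0.1, 0.2, 0.3]
width: 0.0527
```

```bash
python3 go.py .559 .069 .127
```

```text
t 25.1 pos [0.5607 0.0705 0.1275] w 0.0527 F [-0.1  0.2  0.3] tilt 0.23 yaw 2.745
d [ 0.001  -0.0021  0.0005] rows 1 each [ 0.001  -0.0021  0.0005]
turn [0.21 0.08 0.03]
```

step_arm --series '[[[0.001, -0.001, 0, 0.2, 0, 0, 255], [0, 0, 0, 0, 0, 0, 255], [0, 0, 0, 0, 0, 0, 255], [0, 0, 0, 0, 0, 0, 255], [0, 0, 0, 0, 0, 0, 255]]]'

```text
time_s: 25.6
position: [0.5607, 0.0702, 0.1306]
eef_rot: [3.14, 0.005, 2.745]
contact_force: [-1.1, 0.1, -1.4]
width: 0.0256
```

step_arm --series '[[[0, 0, -0.01, 0, 0, 0, 255], [0, 0, -0.025, 0, 0, 0, 255], [0, 0, -0.04, 0, 0, 0, 255], [0, 0, -0.045, 0, 0, 0, 255], [0, 0, -0.045, 0, 0, 0, 255]]]'

```text
time_s: 26.1
position: [0.5566, 0.07, 0.2975]
eef_rot: [-3.138, -0.006, 2.745]
contact_force: [2.5, -0.6, -1.8]
width: 0.0255
```

step_arm --series '[[[0, 0, -0.03, 0, 0, 0, 255], [0, 0, -0.01, 0, 0, 0, 255]]]'

```text
time_s: 26.3
position: [0.5575, 0.0702, 0.3454]
eef_rot: [3.142, 0.002, 2.745]
contact_force: [0.2, 0.1, -1.5]
width: 0.0255
```

```bash
python3 go.py .6025 .317 .33 9;python3 shot.py scene 230 50 380 200 p11
```

```text
t 26.3 pos [0.5575 0.0702 0.3454] w 0.0255 F [ 0.2  0.1 -1.5] tilt 0.09 yaw 2.745
d [0.0539 0.2451 0.0153] rows 9 each [0.006  0.0272 0.0017]
turn [0.   0.09 0.05]
```

View pics/p11.png

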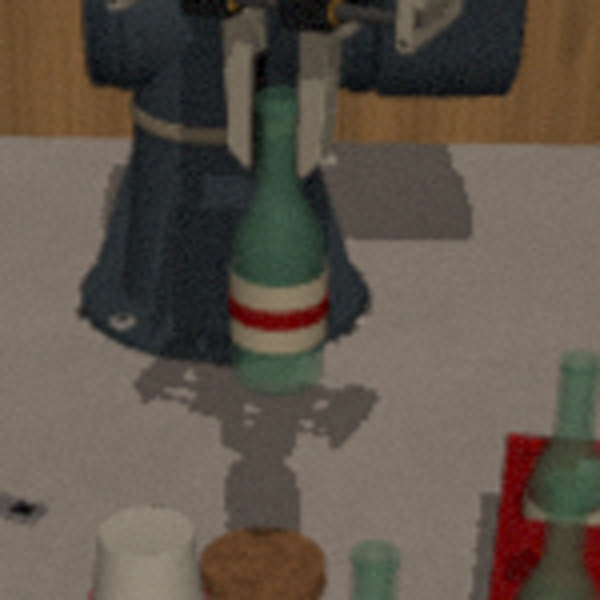

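Empty C hangs upright, neck at (278,140). Next is the far-left cell.

step_arm --series '[[[0.004, 0.015, 0, 0, 0, 0, 255], [0.006, 0.028, 0, 0, 0, 0, 255], [0.008, 0.036, 0, 0, 0, 0, 255], [0.008, 0.036, 0, 0, 0, 0, 255], [0.008, 0.036, 0, 0, 0, 0, 255]]]'

```text
time_s: 26.85
position: [0.5835, 0.2266, 0.3372]
eef_rot: [-3.135, -0.007, 2.739]
contact_force: [0.9, 0.1, -2.3]
width: 0.0254
```

step_arm --series '[[[0.008, 0.034, 0, 0, 0, 0, 255], [0.005, 0.025, 0, 0, 0, 0, 255], [0.003, 0.013, 0, 0, 0, 0, 255], [0, 0, 0, 0, 0, 0, 255]]]'

```text
time_s: 27.25
position: [0.5942, 0.3087, 0.3264]
eef_rot: [-3.127, -0.017, 2.744]
contact_force: [0.3, -1.2, -1.7]
width: 0.0258
```

```bash
python3 go.py .6025 .317 .33
```

```text
t 27.25 pos [0.5942 0.3087 0.3264] w 0.0258 F [ 0.3 -1.2 -1.7] tilt 1.29 yaw 2.744
d [-0.0044  0.0108 -0.0039] rows 1 each [-0.0044  0.0108 -0.0039]
turn [-0.85 -0.97  0.01]
```

step_arm --series '[[[-0.003, 0.005, 0, -0.5, -0.6, 0, 255], [-0.001, 0.002, 0.005, -0.3, -0.4, 0, 255], [0, 0, 0.02, 0, 0, 0, 255], [0, 0, 0.025, 0, 0, 0, 255], [0, 0, 0.01, 0, 0, 0, 255]]]'

```text
time_s: 27.75
position: [0.6019, 0.3098, 0.2643]
eef_rot: [3.14, 0.005, 2.74]
contact_force: [-0.5, -0.4, -2.9]
width: 0.0259
```

```bash
python3 go.py .6025 .317 .25
```

```text
t 27.75 pos [0.6019 0.3098 0.2643] w 0.0259 F [-0.5 -0.4 -2.9] tilt 0.27 yaw 2.74
d [0.0023 0.0069 0.0143] rows 1 each [0.0023 0.0069 0.0143]
turn [ 0.07  0.26 -0.21]
```

step_arm --series '[[[0.002, 0.006, 0.004, 0, 0.2, 0, 255], [0, 0.001, 0.006, 0, 0, 0, 255], [0, 0, 0.003, 0, 0, 0, 255], [0, 0, 0, 0, 0, 0, 255]]]'

```text
time_s: 28.15
position: [0.6035, 0.3162, 0.2514]
eef_rot: [3.14, 0.002, 2.738]
contact_force: [-0.4, -0.5, -1.4]
width: 0.0258
```

```bash
python3 go.py .6025 .317 .25
```

```text
t 28.15 pos [0.6035 0.3162 0.2514] w 0.0258 F [-0.4 -0.5 -1.4] tilt 0.15 yaw 2.738
d [0.0012 0.0003 0.0014] rows 1 each [0.0012 0.0003 0.0014]
turn [ 0.12  0.1  -0.33]
```

step_arm --series '[[[0.001, 0, 0.01, 0, 0, 0, 255], [0, 0, 0.022, 0, 0, 0, 255], [0, 0, 0.028, 0, 0, 0, 255], [0, 0, 0.02, 0, 0, 0, 255], [0, 0, 0.006, 0, 0, 0, 255]]]'

```text
time_s: 28.65
position: [0.6039, 0.3175, 0.1643]
eef_rot: [3.135, 0.006, 2.739]
contact_force: [-0.5, 0.1, -2.0]
width: 0.0255
```

```bash
python3 go.py .6025 .317 .136
```

```text
t 28.65 pos [0.6039 0.3175 0.1643] w 0.0255 F [-0.5  0.1 -2. ] tilt 0.51 yaw 2.739
d [ 0.0013 -0.0012  0.0283] rows 1 each [ 0.0013 -0.0012  0.0283]
turn [ 0.37  0.35 -0.31]
```

step_arm --series '[[[0.001, -0.001, 0.006, 0.3, 0.3, 0, 255], [0, 0, 0.01, 0, 0, 0, 255], [0, 0, 0.007, 0, 0, 0, 255], [0, 0, 0.003, 0, 0, 0, 255], [0, 0, 0, 0, 0, 0, 255]]]'

```text
time_s: 29.15
position: [0.6032, 0.3174, 0.1378]
eef_rot: [3.139, 0.002, 2.739]
contact_force: [-0.5, -0.3, -1.9]
width: 0.0257
```

```bash
python3 go.py .6025 .317 .136
```

```text
t 29.15 pos [0.6032 0.3174 0.1378] w 0.0257 F [-0.5 -0.3 -1.9] tilt 0.17 yaw 2.739
d [ 0.0005 -0.0006  0.0018] rows 1 each [ 0.0005 -0.0006  0.0018]
turn [ 0.14  0.1  -0.3 ]
```

step_arm --series '[[[0, 0, 0.003, 0.1, 0.1, 0, 255], [0, 0, 0.002, 0, 0, 0, 255], [0, 0, 0, 0, 0, 0, 110], [0, 0, 0, 0, 0, 0, 110], [0, 0, 0, 0, 0, 0, 110]]]'

```text
time_s: 29.65
position: [0.6052, 0.3185, 0.137]
eef_rot: [3.136, 0.005, 2.739]
contact_force: [-0.3, -0.6, -0.7]
width: 0.0448
```

step_arm --series '[[[0, 0, 0, 0, 0, 0, 110], [0, 0, -0.02, 0, 0, 0, 110], [0, 0, -0.04, 0, 0, 0, 110], [0, 0, -0.03, 0, 0, 0, 110], [0, 0, -0.01, 0, 0, 0, 110]]]'

```text
time_s: 30.15
position: [0.6036, 0.3175, 0.2374]
eef_rot: [3.14, 0.001, 2.739]
contact_force: [-0.6, 0.3, 0.6]
width: 0.0528
```

```bash
python3 go.py .671 .130 .225
```

```text
t 30.15 pos [0.6036 0.3175 0.2374] w 0.0528 F [-0.6  0.3  0.6] tilt 0.13 yaw 2.739
d [-0.1355 -0.1461  0.0122] rows 4 each [-0.0339 -0.0365  0.0031]
turn [ 0.11  0.06 -0.3 ]
```

step_arm --series '[[[-0.025, -0.027, 0, 0, 0, 0, 110], [-0.034, -0.037, 0.003, 0, 0, 0, 110], [-0.034, -0.037, 0.003, 0, 0, 0, 110], [-0.022, -0.023, 0.003, 0, 0, 0, 110], [-0.008, -0.008, 0, 0, 0, 0, 110]]]'

```text
time_s: 30.65
position: [0.6661, 0.1446, 0.2258]
eef_rot: [3.139, 0.001, 2.743]
contact_force: [0.6, 0.9, 0.2]
width: 0.0527
```

step_arm --series '[[[0, 0, 0, 0, 0, 0, 110], [0, 0, 0, 0, 0, 0, 110]]]'

```text
time_s: 30.85
position: [0.6659, 0.1443, 0.2243]
eef_rot: [3.139, -0.001, 2.741]
contact_force: [-0.1, 0.8, 0.5]
width: 0.0524
```

```bash
python3 go.py .671 .130 .19; python3 shot.py top 85 150 235 290 p12
```

```text
t 30.85 pos [0.6659 0.1443 0.2243] w 0.0524 F [-0.1  0.8  0.5] tilt 0.14 yaw 2.741
d [-0.0103 -0.0113  0.0343] rows 1 each [-0.0103 -0.0113  0.0343]
turn [ 0.13 -0.06 -0.14]
```

View pics/p12.png

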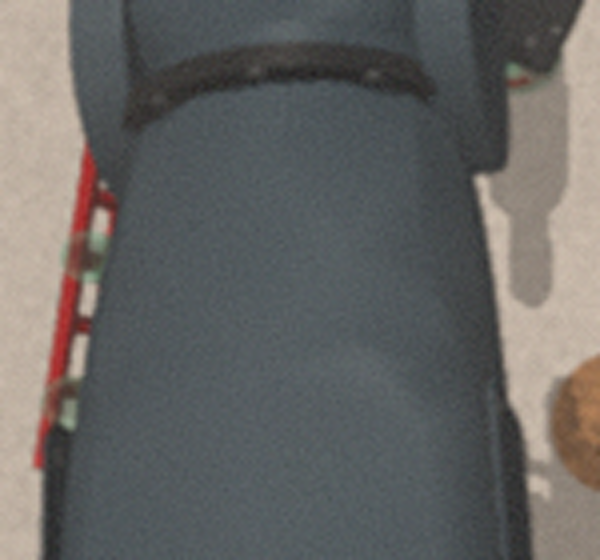

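The arm hides the crate here, so I'll check C later. Continuing to empty D.

step_arm --series '[[[-0.007, -0.008, 0.005, 0, 0, 0, 110], [-0.002, -0.002, 0.015, 0, 0, 0, 110], [0, 0, 0.01, 0, 0, 0, 110], [0, 0, 0, 0, 0, 0, 110]]]'

```text
time_s: 31.3
position: [0.6694, 0.1346, 0.1913]
eef_rot: [3.139, -0.002, 2.746]
contact_force: [-0.8, 0.1, 0.3]
width: 0.0527
```

```bash
python3 go.py .671 .130 .127; python3 shot.py scene 290 90 440 240 p13
```

```text
t 31.3 pos [0.6694 0.1346 0.1913] w 0.0527 F [-0.8  0.1  0.3] tilt 0.16 yaw 2.746
d [-0.0033 -0.0038  0.0642] rows 2 each [-0.0017 -0.0019  0.0321]
turn [ 0.12 -0.1   0.13]
```

View pics/p13.png

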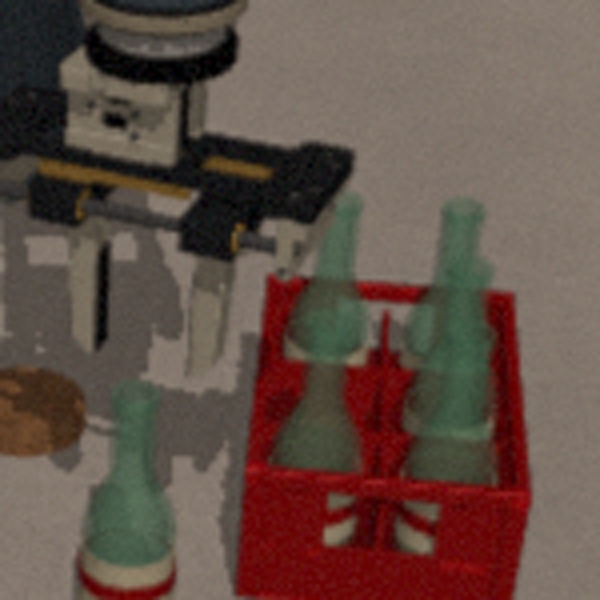

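All of the crated bottles stand upright, and C shows through the far-left cell's side. The gripper is above empty D (mouth at (135,390)). Going down.

step_arm --series '[[[-0.002, -0.003, 0.01, 0, 0, 0, 110], [-0.001, -0.001, 0.025, 0, 0, 0, 110], [0, 0, 0.022, 0, 0, 0, 110], [0, 0, 0.006, 0, 0, 0, 110], [0, 0, 0, 0, 0, 0, 110]]]'

```text
time_s: 31.85
position: [0.6715, 0.1298, 0.1267]
eef_rot: [3.138, 0.001, 2.747]
contact_force: [0.4, -0.0, 0.8]
width: 0.0529
```

```bash
python3 go.py .671 .130 .127
```

```text
t 31.85 pos [0.6715 0.1298 0.1267] w 0.0529 F [ 0.4 -0.   0.8] tilt 0.21 yaw 2.747
d [ 0.0006  0.     -0.0003] rows 1 each [ 0.0006  0.     -0.0003]
turn [0.21 0.05 0.16]
```

step_arm --series '[[[0, 0, 0, 0.2, 0, 0, 255], [0, 0, 0, 0, 0, 0, 255], [0, 0, 0, 0, 0, 0, 255], [0, 0, 0, 0, 0, 0, 255], [0, 0, 0, 0, 0, 0, 255]]]'

```text
time_s: 32.35
position: [0.6729, 0.13, 0.1302]
eef_rot: [3.14, 0.005, 2.747]
contact_force: [-0.8, 0.6, -2.3]
width: 0.0255
```

step_arm --series '[[[0, 0, -0.01, 0, 0, 0, 255], [0, 0, -0.025, 0, 0, 0, 255], [0, 0, -0.04, 0, 0, 0, 255], [0, 0, -0.045, 0, 0, 0, 255], [0, 0, -0.045, 0, 0, 0, 255]]]'

```text
time_s: 32.85
position: [0.6692, 0.1296, 0.2956]
eef_rot: [-3.137, -0.007, 2.747]
contact_force: [-0.0, -0.0, -1.3]
width: 0.0258
```

step_arm --series '[[[0, 0, -0.035, 0, 0, 0, 255], [0, 0, -0.01, 0, 0, 0, 255], [0, 0, 0, 0, 0, 0, 255]]]'

```text
time_s: 33.15
position: [0.6702, 0.1298, 0.3506]
eef_rot: [3.141, 0.003, 2.747]
contact_force: [-0.2, 0.4, -1.4]
width: 0.0254
```

```bash
python3 go.py .520 .249 .35 5;python3 shot.py scene 290 60 440 210 p14
```

```text
t 33.15 pos [0.6702 0.1298 0.3506] w 0.0254 F [-0.2  0.4 -1.4] tilt 0.18 yaw 2.747
d [1.845e-01 5.230e-02 1.000e-04] rows 5 each [0.0369 0.0105 0.    ]
turn [0.06 0.17 0.17]
```

View pics/p14.png

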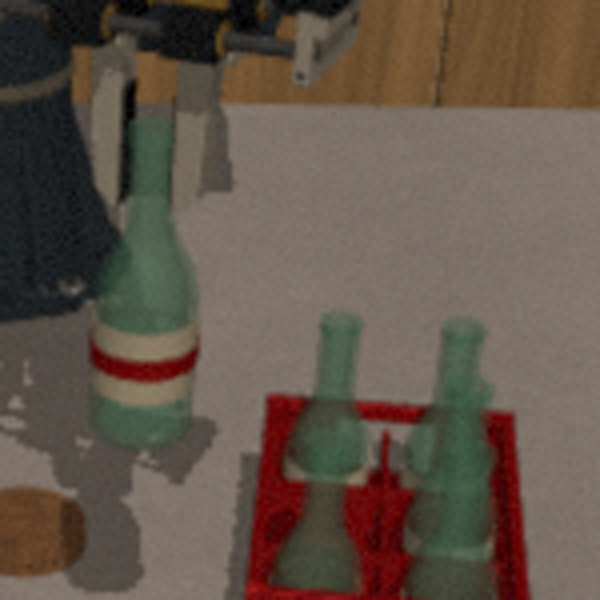

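Empty D hangs upright, neck at (152,160), and the rest of the crate is undisturbed. Moving to the middle-right cell.

step_arm --series '[[[0.014, 0.004, 0, 0, 0, 0, 255], [0.026, 0.007, 0, 0, 0, 0, 255], [0.034, 0.01, 0, 0, 0, 0, 255], [0.034, 0.01, 0, 0, 0, 0, 255], [0.034, 0.01, 0, 0, 0, 0, 255]]]'

```text
time_s: 33.7
position: [0.5504, 0.2213, 0.3354]
eef_rot: [-3.131, -0.013, 2.742]
contact_force: [-0.4, 0.6, -1.9]
width: 0.0257
```

step_arm --series '[[[0.02, 0.006, 0, 0, 0, 0, 255], [0.008, 0.003, 0, 0, 0, 0, 255], [0, 0, 0, 0, 0, 0, 255], [0, 0, 0, 0, 0, 0, 255]]]'

```text
time_s: 34.1
position: [0.5232, 0.2423, 0.3287]
eef_rot: [-3.123, -0.021, 2.745]
contact_force: [-0.2, -1.1, -2.2]
width: 0.0256
```

```bash
python3 go.py .520 .249 .33
```

```text
t 34.1 pos [0.5232 0.2423 0.3287] w 0.0256 F [-0.2 -1.1 -2.2] tilt 1.61 yaw 2.745
d [ 0.0056  0.0049 -0.0013] rows 1 each [ 0.0056  0.0049 -0.0013]
turn [-1.04 -1.22  0.07]
```

step_arm --series '[[[0.003, 0.002, 0, -0.5, -0.6, 0, 255], [0.002, 0.001, 0, -0.4, -0.5, 0, 255], [0, 0, 0, 0, 0, 0, 255], [0, 0, 0, 0, 0, 0, 255]]]'

```text
time_s: 34.5
position: [0.5213, 0.2454, 0.3274]
eef_rot: [-3.139, -0.001, 2.742]
contact_force: [-0.0, 0.8, -2.3]
width: 0.0256
```

```bash
python3 go.py .520 .249 .33
```

```text
t 34.5 pos [0.5213 0.2454 0.3274] w 0.0256 F [-0.   0.8 -2.3] tilt 0.14 yaw 2.742
d [ 0.0026  0.0027 -0.0026] rows 1 each [ 0.0026  0.0027 -0.0026]
turn [-0.13 -0.06 -0.1 ]
```

step_arm --series '[[[0.002, 0.002, 0.01, 0, 0, 0, 255], [0.001, 0.001, 0.025, 0, 0, 0, 255], [0, 0, 0.025, 0, 0, 0, 255], [0, 0, 0.008, 0, 0, 0, 255], [0, 0, 0, 0, 0, 0, 255]]]'

```text
time_s: 35.0
position: [0.5199, 0.2495, 0.256]
eef_rot: [-3.14, -0.0, 2.742]
contact_force: [0.6, 0.1, -0.8]
width: 0.0253
```

```bash
python3 go.py .520 .249 .25; python3 shot.py scene 320 60 440 210 p15
```

```text
t 35.0 pos [0.5199 0.2495 0.256 ] w 0.0253 F [ 0.6  0.1 -0.8] tilt 0.09 yaw 2.742
d [-0.0003 -0.0004  0.006 ] rows 1 each [-0.0003 -0.0004  0.006 ]
turn [-0.09 -0.02 -0.14]
```

View pics/p15.png

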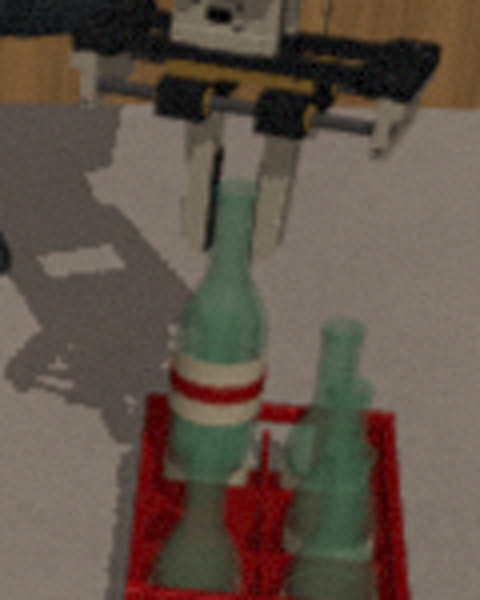

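D is centred over the middle-right cell, between the two right-column bottles. Going down.

step_arm --series '[[[0, 0, 0.01, 0, 0, 0, 255], [0, 0, 0.02, 0, 0, 0, 255], [0, 0, 0.025, 0, 0, 0, 255], [0, 0, 0.02, 0, 0, 0, 255], [0, 0, 0.006, 0, 0, 0, 255]]]'

```text
time_s: 35.55
position: [0.5228, 0.2505, 0.1767]
eef_rot: [3.136, 0.007, 2.741]
contact_force: [0.5, -0.9, -1.9]
width: 0.0258
```

```bash
python3 go.py .520 .249 .136
```

```text
t 35.55 pos [0.5228 0.2505 0.1767] w 0.0258 F [ 0.5 -0.9 -1.9] tilt 0.51 yaw 2.741
d [ 0.0023 -0.0028  0.0407] rows 1 each [ 0.0023 -0.0028  0.0407]
turn [ 0.32  0.4  -0.15]
```

step_arm --series '[[[0.001, -0.001, 0.01, 0.3, 0.4, 0, 255], [0.001, 0, 0.014, 0, 0, 0, 255], [0, 0, 0.01, 0, 0, 0, 255], [0, 0, 0.004, 0, 0, 0, 255], [0, 0, 0, 0, 0, 0, 255]]]'

```text
time_s: 36.05
position: [0.5215, 0.2508, 0.1372]
eef_rot: [3.14, 0.001, 2.741]
contact_force: [-0.4, 0.3, -2.1]
width: 0.0256
```

```bash
python3 go.py .520 .249 .136
```

```text
t 36.05 pos [0.5215 0.2508 0.1372] w 0.0256 F [-0.4  0.3 -2.1] tilt 0.12 yaw 2.741
d [ 0.0007 -0.0023  0.0012] rows 1 each [ 0.0007 -0.0023  0.0012]
turn [ 0.09  0.07 -0.15]
```

step_arm --series '[[[0, 0, 0.003, 0, 0, 0, 255], [0, 0, 0.002, 0, 0, 0, 255], [0, 0, 0, 0, 0, 0, 110], [0, 0, 0, 0, 0, 0, 110], [0, 0, 0, 0, 0, 0, 110]]]'

```text
time_s: 36.55
position: [0.5239, 0.2517, 0.1364]
eef_rot: [3.135, 0.007, 2.742]
contact_force: [0.5, 0.6, 0.2]
width: 0.045
```

step_arm --series '[[[0, 0, 0, 0, 0, 0, 110], [0, 0, -0.02, 0, 0, 0, 110], [0, 0, -0.04, 0, 0, 0, 110], [0, 0, -0.04, 0, 0, 0, 110], [0, 0, -0.04, 0, 0, 0, 110]]]'

```text
time_s: 37.05
position: [0.5203, 0.2503, 0.2749]
eef_rot: [-3.14, -0.002, 2.742]
contact_force: [0.6, 0.8, -0.2]
width: 0.0526
```

```bash
python3 go.py .3 .45 .28
```

```text
t 37.05 pos [0.5203 0.2503 0.2749] w 0.0526 F [ 0.6  0.8 -0.2] tilt 0.14 yaw 2.742
d [ 0.2807  0.0982 -0.0048] rows 7 each [ 0.0401  0.014  -0.0007]
turn [-0.09 -0.1  -0.14]
```

Backing off so I can check.

step_arm --series '[[[0.03, 0.01, 0, 0, 0, 0, 110], [0.04, 0.014, 0, 0, 0, 0, 110], [0.04, 0.014, 0, 0, 0, 0, 110], [0.04, 0.014, 0, 0, 0, 0, 110], [0.04, 0.014, 0, 0, 0, 0, 110]]]'

```text
time_s: 37.55
position: [0.3716, 0.3874, 0.2811]
eef_rot: [3.134, 0.007, 2.734]
contact_force: [-0.0, 0.4, 0.5]
width: 0.0525
```

step_arm --series '[[[0.04, 0.014, 0, 0, 0, 0, 110], [0.03, 0.01, 0, 0, 0, 0, 110], [0.01, 0.004, 0, 0, 0, 0, 110], [0, 0, 0, 0, 0, 0, 110]]]'

```text
time_s: 37.95
position: [0.3031, 0.449, 0.2808]
eef_rot: [3.134, 0.006, 2.739]
contact_force: [0.0, -0.7, -0.6]
width: 0.0529
```

```bash
python3 go.py; python3 - <<'E'
from cell import read_camera
import cv2
for n,(x0,y0,x1,y1) in(("scene",(110,110,450,300)),("top",(80,130,450,310))):
    cv2.imwrite(f"pics/fin_{n}.png",cv2.resize(read_camera(n)["frame"][y0:y1,x0:x1],None,fx=2.15,fy=2.15,interpolation=2))
E
```

```text
t 37.95 pos [0.3031 0.449  0.2808] w 0.0529 F [ 0.  -0.7 -0.6] tilt 0.56 yaw 2.739
turn [ 0.44  0.35 -0.28]
```

View pics/fin_scene.png

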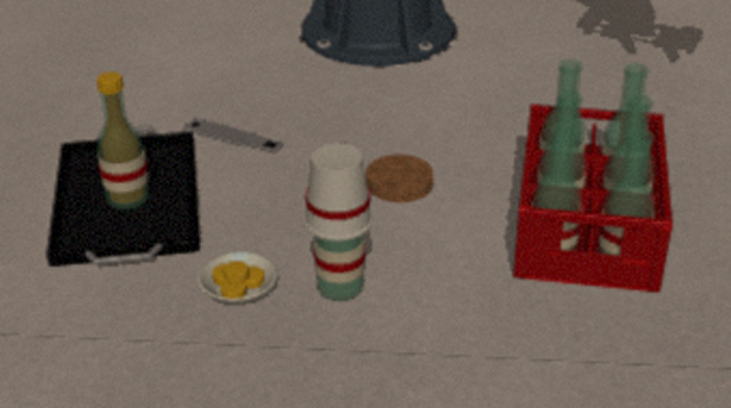

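View pics/fin_top.png

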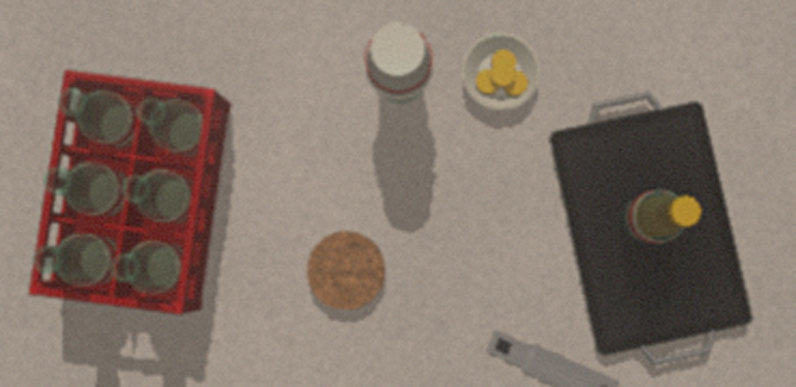

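The top view shows six open empties upright, one per cell. The full bottle is upright at (660,215), close to the tray's centre, and the cup bottle is unmoved at (398,60). Handing in.

step_arm --series '[[[0, 0, 0, 0, 0, 0, 110], [0, 0, 0, 0, 0, 0, 110]]]'

```text
time_s: 38.25
position: [0.3063, 0.4466, 0.2807]
eef_rot: [3.134, 0.007, 2.735]
contact_force: [0.3, -0.5, 0.5]
width: 0.053
```

```bash
python3 -c "
from cell import job_done
print(job_done())"
```

```text
the job is handed in; nothing more can be done
None
```

The job is handed in: all four empties from the counter are in the red crate and the full yellow-capped bottle is on the black tray. It took about 38 s of the 125 s, and I saw no bottle dropped or tipped. The hand-in gave no verdict.

- **Last pictures:** both cameras, taken after backing the arm off, show six open empties upright, one to a cell. The full bottle is upright near the tray's centre, and the cup bottle is where it was. I compared positions by eye and did not re-measure them.
- **Last readings:** contact force was down to noise (under 1 N) and the gripper was open and clear of everything.
- **Disagreements:**
  - When setting the full bottle down, the wrist force did not clearly show contact with the tray. I judged it from the height stopping where the tray floor should be.
  - My height estimates for the empties in the crate varied by about 3 mm, so two of them may have been released a millimetre or two above the floor.

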